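# Tip the wire-cut cores into the scrap cabinet through its top leaf

## Robot

A 7-joint arm with a two-finger parallel gripper is mounted at the origin on the work surface. World frame = base frame: x ahead of the robot, y to its left, z up, the work surface at z = 0. Lengths are in m, angles in rad, forces in N, time in s.
With the tool pointing down it reaches from about 0.4 to 0.875 m from the base axis. Payload 6.5 kg.
Tool frame: the origin (TCP) lies at the very end of the fingers, on their centre line; the grasp point (between the pads) lies 19 mm behind it; z points along the fingers, x is the direction in which the jaws open and shut, and the axes are right-handed (so a half turn about z gives the same grasp; the last joint's range is limited). The gripper opens to 85 mm and grips with 20 to 120 N. Pads are 22 mm wide; open, the fingers measure 114 mm over their backs; the gripper's body (76 mm by 85 mm) begins 54 mm behind the grasp point. The pads swing forward as they close: fully open they stand 13 mm farther back than shut.
Start: joints at [-1.291, 0.536, -0.004, 1.538, 0.003, 1.067, -0.071], TCP at [0.22, 0.612, 0.231] pointing down, gripper open.
Joint ranges: [-2.7, 2.7], [-0.37, 2.16], [-1.27, 1.26], [0.24, 2.4], [-1.31, 4.45], [0.19, 1.91], [-2.76, 2.76]. Speed limits (rad/s): [2.39, 2.39, 3.14, 3.14, 3.14, 3.14, 3.14].

## Interface

Orientations are given as a unit quaternion [w, x, y, z].
In Python, from workcell import env gives the robot as it stands. The module is installed in compiled form; this text tells all that it offers.
- The arm moves only by the tool jog_arm, never from a script. Its argument "deltas" is a list of rows, each a list of 6 numbers: the shift along the world's x, y, z in m, then the turn, a rotation vector about the world's x, y, z in degrees. A call has 1 to 20 rows; each row is the pose to reach, as a shift and turn from the pose commanded when the call began; what a row does not reach only later rows make up. A row lasts 1/10 s, in which the tool goes at most 50 mm and 8.59 degrees, less where a joint would pass 70% of its speed; a pose out of reach is approached as far as the arm can. A call with a gripper value outside its range is refused whole. "claw" is the opening, from 0 (shut) to 1 (fully open), set as the call begins (left out, the last holds). The fingers move at their own pace and stop on an object; "grip_force" is the grip in N (left out, the last holds). Time passes only in rows, so rows that repeat a pose let the fingers close. It gives the time, the measured TCP pose, the force and the opening at its end, in the units of the state.
- env.sense(): the state, without advancing time (a new reading comes with each control period).
- env.camera(name): name is "scene" or "top"; returns a dict with "pixels" (480x640x3 uint8, red, green, blue), "camera_matrix" (3x3 intrinsics, pixels), "dist" ([k1, k2, p1, p2, k3] as OpenCV has them; the pictures are not rectified), "cam_to_world" (4x4, takes a point from camera to world coordinates). Camera axes: x right, y up, looking along -z (the intrinsics and any distortion apply to the point x, -y, -z); pixel columns grow to the right and rows downward; lengths in m; the calibration is good to about 2 mm. A picture is of the moment at which its call begins. There is no depth.
- env.hand_in(): hands the job in, once; it reports no verdict.
The state is a dict: "clock": time; "q": joint angles; "joint_vel": joint speeds; "joint_torque": joint torques, N m; "position": TCP position; "orientation": TCP orientation; "wrist_force": force on the tool from outside, world axes, zero at the start; "moment": the same for the moment, N m; "grip_width": finger opening in m.
Only numpy, scipy, OpenCV 4.12 (cv2) and the standard library are available. Lean on these libraries where they do the work, as an engineer would, in place of code of your own. Each camera call takes 0.05 s, during which the arm holds its last target.

## Task

Empty the core pan into the scrap cabinet: swing the top half of its split door wide open (the bottom half stays shut and bolted), take up the pan, press the spring flap inwards with the pan's lip and tip both metal cores through into the compartment below. Stand the empty pan upright back on the rubber mat and push the top half of the door fully shut again, without disturbing the other things on the bench.

Things in the scene. Friction and masses are not known exactly. Their poses are not given: they have to be found in the camera images.
- cabinet: Fixed grey sheet-steel scrap cabinet on the bench, 240 deep (its x) x 260 wide (y) x 290 high. Origin: centre of its underside. -x points out of its front, where the two door leaves sit one above the other, hinged on the -y side, 12 thick, 227 wide, outer faces 132 in front of the origin; a 30 wide fixed jamb on the +y side. The top plate ends 120 in front of the origin.
- top_leaf (a joint): Top half of the door, from 132 to 288 above the bench: 0 = shut, grows as it swings out to the front, stop at 1.8 rad; may start up to 0.1 rad ajar. Friction hinge (about 0.12 N m): stays where it is left; no latch.
- leaf_hinge (a point): Point on the top leaf's vertical hinge line, half-way up the leaf (210 above the bench). Its frame turns with the leaf: +y runs along the leaf from the hinge to its free edge (227 long), -x points out of its outer face, which is 6 from this point; z up.
- pull (a point): Grip point on the top leaf's T-bar pull: vertical round steel bar, diameter 12, its axis 40 off the leaf's outer face and 185 from the hinge line. The point is on the axis, 256 above the bench; the bar goes on 20 above it and is free of posts down to 37 below it (posts of diameter 8 to the leaf 41 and 91 below). Axes as those of leaf_hinge.
- bottom_leaf (a joint): Bottom half of the door, from 8 to 130 above the bench, with a clear window: 0 = shut; held by its bolt and must stay shut. The compartment behind it (floor 8 high, empty) catches what is tipped through the flap.
- bolt (a joint): Barrel bolt on the bottom leaf's face, 95 above the bench, run home into a keeper on the jamb: 0 = home (bolted), 0.03 m = drawn. Must stay home.
- flap (a joint): Thin aluminium flap closing the mouth behind the top leaf, hinged along its upper edge, swings inwards (cabinet +x): 0 = hanging shut, 1.4 rad = stop. A spring closes it; 2 to 4 N at its lower part hold it open.
- mouth (a point): Centre of the flap's mouth, in the plane of the shut flap: 105 in front of the cabinet's origin, 198 above the bench. The mouth is 150 wide (cabinet y) and runs from 148 (sill) to 248 (flap hinge) above the bench. Axes as the cabinet's: +x is inwards. 220 of free depth behind it.
- pan_mid (a point): Loose sheet-steel pan (220 g) holding the cores: tray 136 long, 78 wide, rear and side walls 46 high, 3 thick (side walls end 3 short of the lip), floor flat, its last 32 rising by 18 degrees to the open lip. The point is mid-length of the tray, 18 above the underside. +x points to the lip, z up. Black D handle at the rear, on the centre plane.
- pan_grip (a point): Centre of the pan handle's upright grip bar: 117 behind pan_mid, 45 above the underside. Bar 16 wide (pan y) x 20 (pan x), from 9 to 75 above the underside, joined to the rear wall by two arms of the same width, 9 to 21 and 40 to 52 above the underside. Axes as the pan's. The loaded pan balances about 90 ahead of this point.
- pan_lip (a point): Middle of the pan's front lip: 69 ahead of pan_mid, 12 above the underside. Axes as the pan's.
- core0: Loose round aluminium core, diameter 28, 64 long, about 105 g, lying across the pan; origin at its centre, its y axis along its length. It rolls freely: over the lip once the pan is tipped lip-down by about 30 degrees (40 is ample), and also if the loaded pan is jerked.
- core1: The second core, the same size.
- mat: Fixed black rubber bench mat on which the pan stands, 300 (its x) x 200 (its y) x 4 high; origin at the centre of its underside.
- spool: Bystander: wire spool standing on end, diameter 124, 100 high.
- v_block: Bystander: steel V-block, 85 x 55 x 46 high.
- bottle: Bystander: white bottle, diameter 66, 190 high.
There are look-alikes about, which are no part of the job. What is shaped like the core1 but orange is not meant. What is shaped like the part that bears pan_mid but yellow is not meant.

How it is judged:
By the outcome, as a careful person would: the job done as asked, in the order asked, and still so for the second after the job is handed in, with the robot touching nothing.
It also fails if it takes over 72 s, if anything falls off the work surface, if the arm or the gripper's body presses on something with over 40 N, if the wrist force passes 120 N, or if a joint passes its speed limit or range.

## Working session

There is one attempt and no reset: what is moved stays moved. The work goes in short steps, Python scripts to look and compute and a tool call to move; the robot and the scene stay as the last step left them, time stands still between calls to the robot, and variables do not carry over. Pictures are saved under pics/ and viewed, and the job is handed in when it is done.

Besides the shell and the picture viewer there is one more tool, called after "Call:" as name(argument=value, ...) on one line, values as JSON. jog_arm: Moves the arm, as the interface text tells. Its arguments: {"type":"object","properties":{"deltas":{"type":"array","items":{"type":"array","items":{"type":"number"}}},"claw":{"type":"number"},"grip_force":{"type":"number"}},"required":["deltas"]}

```bash
mkdir -p pics; ls
cat > h.py <<'E'
import numpy as np, cv2
from workcell import env
def snap(n,f):
    c=env.camera(n); cv2.imwrite('pics/'+f,c['pixels'][:,:,::-1]); np.savez('pics/'+f[:-4]+'.npz',K=c['camera_matrix'],d=c['dist'],T=c['cam_to_world'],px=c['pixels']); return c
def load(f):
    z=np.load('pics/'+f+'.npz'); return z
def ray(z,u,v):
    p=cv2.undistortPoints(np.array([[[u,v]]],float),z['K'],z['d'])[0,0]
    d=z['T'][:3,:3]@np.array([p[0],-p[1],-1]); return z['T'][:3,3],d
def atz(z,u,v,h):
    o,d=ray(z,u,v); return o+d*(h-o[2])/d[2]
def proj(z,P):
    P=np.atleast_2d(P); C=(P-z['T'][:3,3])@z['T'][:3,:3]
    C=C*[1,-1,-1]; return cv2.projectPoints(C,np.zeros(3),np.zeros(3),z['K'],z['d'])[0][:,0]
def tri(z1,p1,z2,p2):
    o1,d1=ray(z1,*p1);o2,d2=ray(z2,*p2)
    A=np.stack([d1,-d2],1); t=np.linalg.lstsq(A,o2-o1,rcond=None)[0]
    a=o1+d1*t[0];b=o2+d2*t[1]; return (a+b)/2,np.linalg.norm(a-b)
E
python3 - <<'E'
from h import *
np.set_printoptions(precision=4,suppress=True)
for n in('scene','top'):
    c=snap(n,n+'0.png'); print(n,c['camera_matrix'],c['dist'],c['cam_to_world'])
print(env.sense())
E
```

```text
pics
scene [[481.5419   0.     317.9339]
 [  0.     481.5419 245.4326]
 [  0.       0.       1.    ]] [-0.0914  0.      0.      0.      0.    ] [[ 0.279  -0.7615  0.585   1.173 ]
 [ 0.9602  0.2289 -0.1599 -0.2832]
 [-0.0121  0.6064  0.7951  1.0249]
 [ 0.      0.      0.      1.    ]]
top [[550.3455   0.     319.4674]
 [  0.     550.3455 242.6633]
 [  0.       0.       1.    ]] [-0.1182  0.      0.      0.      0.    ] [[ 0.0159  0.9978 -0.0638  0.4619]
 [-0.9998  0.0153 -0.0106 -0.1113]
 [-0.0096  0.0639  0.9979  1.4131]
 [ 0.      0.      0.      1.    ]]
{'clock': 0.1, 'q': array([-1.2912,  0.5371, -0.0044,  1.5388,  0.0026,  1.0673, -0.0712]), 'joint_vel': array([-0.0004, -0.0012,  0.0007, -0.0027,  0.0011,  0.0021, -0.0001]), 'joint_torque': array([  0.0029, -58.4569,   1.0517, -25.9779,   0.0125,   0.0047,
         0.    ]), 'position': array([0.2201, 0.611 , 0.2305]), 'orientation': array([ 0.0005,  0.8182,  0.5749, -0.0006]), 'wrist_force': array([1.0557, 0.0029, 0.1456]), 'moment': array([-0.0239,  0.0274, -0.0151]), 'grip_width': 0.08525302400954388}
```

View pics/scene0.png

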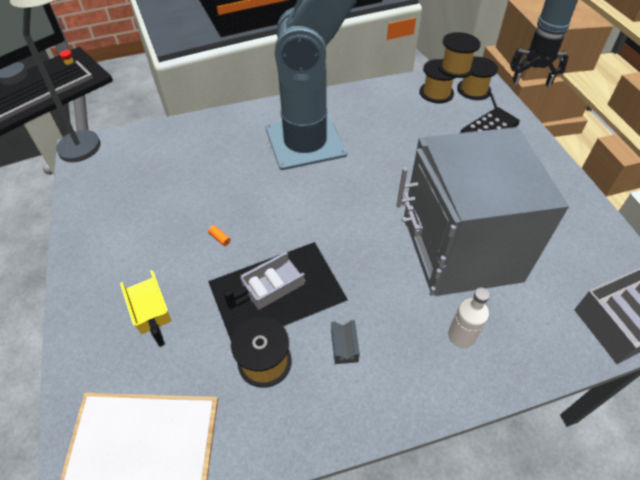

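View pics/top0.png

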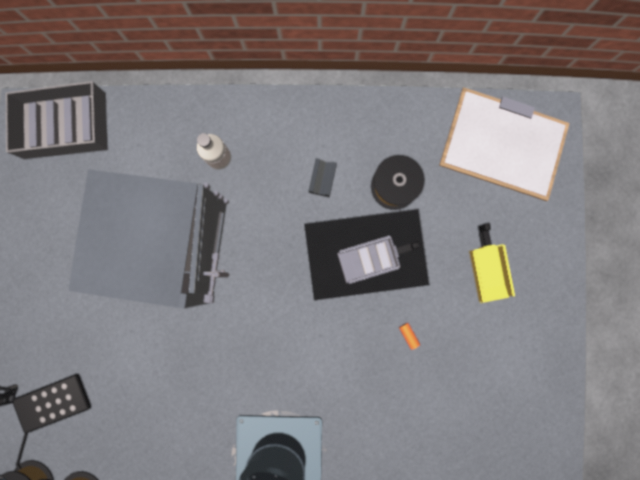

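Run:
```python
import cv2
a=cv2.imread('pics/top0.png');b=cv2.imread('pics/scene0.png')
cv2.imwrite('pics/c1.png',cv2.resize(a[155:315,60:240],None,fx=4,fy=3.7,interpolation=cv2.INTER_CUBIC)) if 0 else cv2.imwrite('pics/c1.png',cv2.resize(a[160:310,60:240],None,fx=4,fy=4,interpolation=cv2.INTER_CUBIC))
cv2.imwrite('pics/c2.png',cv2.resize(a[200:310,295:440],None,fx=5,fy=5,interpolation=cv2.INTER_CUBIC))
cv2.imwrite('pics/c3.png',cv2.resize(b[120:300,380:580],None,fx=3,fy=3,interpolation=cv2.INTER_CUBIC))
cv2.imwrite('pics/c4.png',cv2.resize(b[235:345,200:355],None,fx=5,fy=5,interpolation=cv2.INTER_CUBIC))
```

```text
(no output)
```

View pics/c1.png

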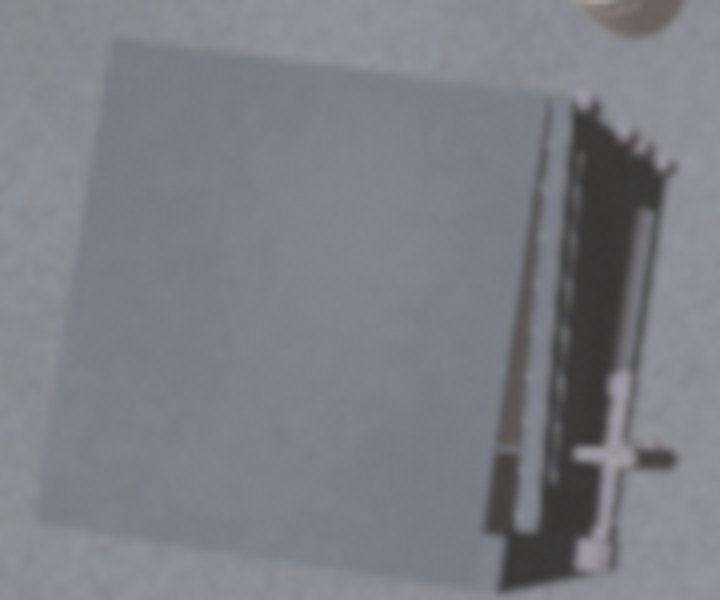

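View pics/c2.png

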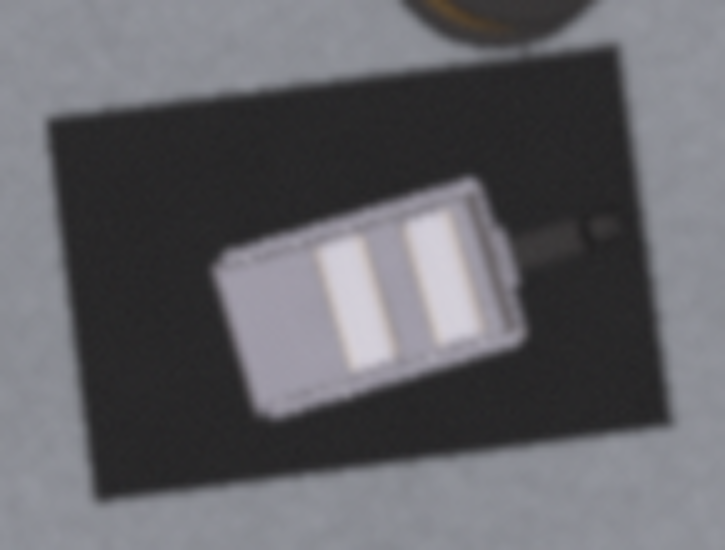

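View pics/c3.png

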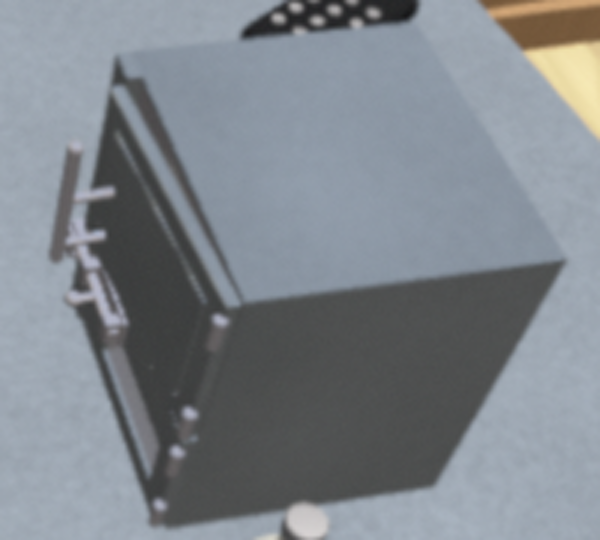

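View pics/c4.png

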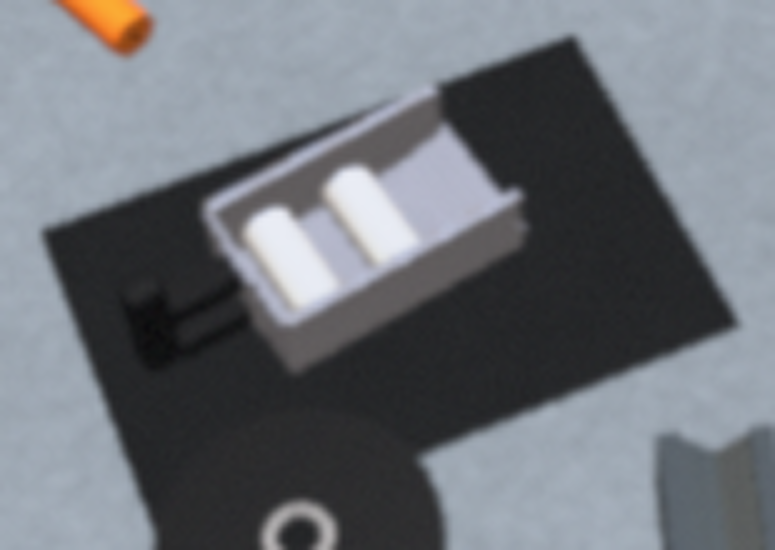

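```bash
cat > fit.py <<'E'
from h import *
from scipy.optimize import least_squares
np.set_printoptions(precision=4,suppress=True)
T=load('top0');S=load('scene0')
c1=lambda x,y:((x+.5)/4+59.5,(y+.5)/4+159.5)
c2=lambda x,y:((x+.5)/5+294.5,(y+.5)/5+199.5)
c3=lambda x,y:((x+.5)/3+379.5,(y+.5)/3+119.5)
c4=lambda x,y:((x+.5)/5+199.5,(y+.5)/5+234.5)
def R(a): c,s=np.cos(a),np.sin(a); return np.array([[c,-s,0],[s,c,0],[0,0,1]])
pan=[(T,c2(477,178),(-68,-39,28)),(T,c2(525,340),(-68,39,28)),(T,c2(215,265),(69,-37,-6)),(T,c2(263,418),(69,37,-6)),(T,c2(605,225),(-117,0,57)),
(S,c4(205,208),(-68,39,28)),(S,c4(285,325),(-68,-39,28)),(S,c4(435,88),(66,39,28)),(S,c4(520,192),(66,-39,28)),(S,c4(297,374),(-68,-39,-18)),(S,c4(145,290),(-117,0,57))]
def f(p,full=0):
    r=[]
    for z,px,P in pan: r.append(proj(z,R(p[2])@np.array(P)/1e3+[p[0],p[1],.022])[0]-px)
    return np.array(r) if full else np.ravel(r)
s=least_squares(f,[.45,-.2,1.8],loss='soft_l1');print('pan',s.x,np.degrees(s.x[2]));print(f(s.x,1))
mat=[(T,c2(48,120),(150,-100)),(T,c2(97,500),(150,100)),(T,c2(671,424),(-150,100)),(T,c2(617,45),(-150,-100)),(S,c4(575,37),(150,100)),(S,c4(738,325),(150,-100)),(S,c4(43,232),(-150,100))]
def fm(p): return np.ravel([proj(z,R(p[2])@np.array([P[0],P[1],4])/1e3+[p[0],p[1],0])[0]-px for z,px,P in mat])
sm=least_squares(fm,[.45,-.2,1.7],loss='soft_l1');print('mat',sm.x);print(fm(sm.x))
# cabinet + leaf (hinge at x=-126,y=-113? +leaf 227 -> free edge at y=+100 => hinge y=-127)
hy=-127
cab=[(T,c1(112,38),(120,-130,290)),(T,c1(36,523),(120,130,290)),(T,c1(483,533),(-120,100,290)),(T,c1(503,590),(-132,130,290)),(S,c3(565,262),(120,-130,290)),(S,c3(413,22),(120,130,290)),(S,c3(435,487),(120,-130,0)),(S,c3(118,55),(-132,130,290))]
leaf=[(T,c1(540,533),(-6,227,78)),(T,c1(570,97),(-6,0,78)),(T,c1(580,455),(-46,185,66)),(S,c3(73,148),(-46,185,66)),(S,c3(112,88),(-6,227,78))]
def fc(p,full=0):
    r=[proj(z,R(p[2])@np.array(P)/1e3+[p[0],p[1],0])[0]-px for z,px,P in cab]
    H=R(p[2])@np.array([-.126,hy/1e3,.21])+[p[0],p[1],0]
    r+=[proj(z,H+R(p[2]+p[3])@R(0)@np.array(P)/1e3)[0]-px for z,px,P in leaf]
    return np.array(r) if full else np.ravel(r)
best=None
for a0 in(.1,-.1):
    q=least_squares(fc,[.5,.4,1.5,a0],loss='soft_l1'); print(q.cost,q.x)
    if best is None or q.cost<best.cost: best=q
print('cab',best.x);print(fc(best.x,1))
E
python3 fit.py
```

```text
pan [ 0.51   -0.219   1.8906] 108.32537798329422
[[-0.2358  0.7612]
 [-0.2155 -1.6972]
 [-0.439   1.2479]
 [-1.2509 -1.513 ]
 [-0.4301 -0.3116]
 [-0.506   0.918 ]
 [-0.453   0.1912]
 [-0.074  -0.4244]
 [-0.0296 -0.2234]
 [-0.667   0.1405]
 [-0.587  -0.8063]]
mat [ 0.5259 -0.217   1.7148]
[-0.7993 -1.1241 -0.7242  0.2648  0.6193  0.2498  0.6494 -0.9191 -0.1862
 -0.7902  0.5697 -0.1155 -1.1717 -0.4756]
15.638969282207643 [0.5413 0.2916 1.4583 0.0625]
15.638969282182485 [0.5413 0.2916 1.4583 0.0625]
cab [0.5413 0.2916 1.4583 0.0625]
[[-0.3821 -0.6487]
 [ 0.0091 -0.161 ]
 [ 0.647  -1.2526]
 [-0.6441 -0.2155]
 [ 1.1374 -0.9546]
 [ 0.0973 -0.1143]
 [-0.1765  0.0023]
 [-1.1973  0.0581]
 [-0.9034  0.0306]
 [ 0.3096 -0.1916]
 [10.9354  0.5205]
 [ 0.8584 -1.8423]
 [-1.2462 -0.8897]]
```

Run:
```python
from h import *
np.set_printoptions(precision=3,suppress=True)
T=load('top0');S=load('scene0')
print('spool',atz(T,398,181,.1),atz(S,260,343,.1))
print('bottle',atz(T,206,140,.19),atz(S,482,295,.19), atz(T,214,155,.0))
print('vblock',[atz(T,u,v,.046) for u,v in((315,158),(336,161),(309,193),(331,197))])
def R(a): c,s=np.cos(a),np.sin(a); return np.array([[c,-s,0],[s,c,0],[0,0,1]])
cab=[.5413,.2916,1.4583]
C=lambda P:R(cab[2])@np.array(P)/1e3+[cab[0],cab[1],0]
print('mouth',C([-105,0,198]),'hinge',C([-126,-127,210]))
H=C([-126,-127,210])
for th in(0,.0625,.4,.8,1.2,1.6,1.7,1.8):
    print(th,'pull',H+R(cab[2]+th)@np.array([-.046,.185,.046]),'edge',H+R(cab[2]+th)@np.array([-.006,.227,0]))
p=[.51,-.219,1.8906]
for P in([-117,0,27],[69,0,-6]): print(R(p[2])@np.array(P)/1e3+[p[0],p[1],.022])
from scipy.spatial.transform import Rotation as Ro
q=env.sense()['orientation'];print(Ro.from_quat(q[[1,2,3,0]]).as_matrix(),env.sense()['position'])
```

```text
spool [ 0.698 -0.285  0.1  ] [ 0.705 -0.286  0.1  ]
bottle [0.771 0.164 0.19 ] [0.777 0.169 0.19 ] [0.778 0.184 0.   ]
vblock [array([ 0.763, -0.082,  0.046]), array([ 0.756, -0.135,  0.046]), array([ 0.674, -0.069,  0.046]), array([ 0.664, -0.124,  0.046])]
mouth [0.53  0.187 0.198] hinge [0.653 0.152 0.21 ]
0 pull [0.464 0.127 0.256] edge [0.427 0.172 0.21 ]
0.0625 pull [0.466 0.115 0.256] edge [0.426 0.157 0.21 ]
0.4 pull [0.489 0.056 0.256] edge [0.437 0.082 0.21 ]
0.8 pull [ 0.54  -0.001  0.256] edge [0.482 0.003 0.21 ]
1.2 pull [ 0.608 -0.033  0.256] edge [ 0.553 -0.052  0.21 ]
1.6 pull [ 0.684 -0.036  0.256] edge [ 0.64  -0.075  0.21 ]
1.7 pull [ 0.702 -0.032  0.256] edge [ 0.663 -0.075  0.21 ]
1.8 pull [ 0.721 -0.026  0.256] edge [ 0.686 -0.073  0.21 ]
[ 0.547 -0.33   0.049]
[ 0.488 -0.153  0.016]
[[ 0.339  0.941 -0.   ]
 [ 0.941 -0.339 -0.002]
 [-0.002  0.    -1.   ]] [0.22  0.611 0.231]
```

Call:
jog_arm(deltas=[[0,0,0.05,0,0,0],[0,0,0.1,0,0,-5],[0,0,0.13,0,0,-8],[0.04,-0.08,0.13,0,0,-16],[0.06,-0.12,0.13,0,0,-24],[0.08,-0.16,0.13,0,0,-32],[0.1,-0.2,0.13,0,0,-40],[0.12,-0.25,0.13,0,0,-48],[0.145,-0.3,0.13,0,0,-56],[0.17,-0.345,0.13,0,0,-64],[0.195,-0.39,0.13,0,0,-70],[0.22,-0.44,0.13,0,0,-73],[0.24,-0.48,0.13,0,0,-73],[0.246,-0.496,0.12,0,0,-73],[0.246,-0.496,0.1,0,0,-73],[0.246,-0.496,0.1,0,0,-73],[0.246,-0.496,0.1,0,0,-73]], claw=0.6)

```text
clock: 1.8
position: [0.4657, 0.1164, 0.3312]
orientation: [0.0, 1.0, -0.024, -0.001]
wrist_force: [0.3, 0.8, -0.4]
grip_width: 0.0511
```

Run:
```python
from h import *
np.set_printoptions(precision=4,suppress=True)
for n in('scene','top'):
    snap(n,n+'1.png')
a=cv2.imread('pics/top1.png');b=cv2.imread('pics/scene1.png')
m=[cv2.resize(a[170:320,130:280],None,fx=2.66,fy=2.66,interpolation=2),cv2.resize(b[100:250,340:490],None,fx=2.66,fy=2.66,interpolation=2)]
cv2.imwrite('pics/m1.png',np.hstack(m))
s=env.sense();print(s['position'],s['q'],s['grip_width'],s['clock'],s['wrist_force'])
from scipy.spatial.transform import Rotation as Ro
print(Ro.from_quat(s['orientation'][[1,2,3,0]]).as_matrix())
```

```text
[0.4662 0.1171 0.3319] [-0.7954  0.1391  0.5118  1.8706 -0.0749  1.15   -0.3036] 0.05108124547035015 1.9 [ 1.0149 -0.0408 -0.352 ]
[[ 0.9989 -0.0464  0.0005]
 [-0.0464 -0.9989  0.0006]
 [ 0.0005 -0.0006 -1.    ]]
```

View pics/m1.png

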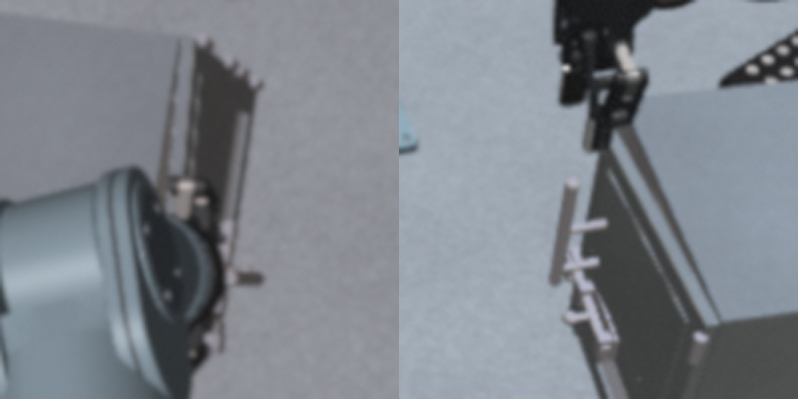

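Run:
```python
from h import *
np.set_printoptions(precision=2,suppress=True)
S=load('scene1');T=load('top1')
def o(z,P,x0,y0,sx): p=proj(z,np.array(P)); return (p-[x0,y0])*2.66+[sx,0]
t=np.array([.466,.117,.332])
print(o(S,[t,t+[.025,0,0],t-[.025,0,0],[.466,.115,.276],[.466,.115,.145]],340,100,399))
o2,d=ray(S,(572-399)/2.66+340,183/2.66+100); 
print('bar top z=.276',o2+d*(.276-o2[2])/d[2])
for b in((554-399,280),):
  print('bar bottom', [atz(S,b[0]/2.66+340,b[1]/2.66+100,h) for h in(.15,.16)])
```

```text
[[581.95 127.37]
 [594.25 147.46]
 [570.   107.88]
 [570.91 178.52]
 [552.7  282.7 ]]
bar top z=.276 [0.47 0.11 0.28]
bar bottom [array([0.47, 0.12, 0.15]), array([0.48, 0.11, 0.16])]
```

Call:
jog_arm(deltas=[[0.002,-0.002,-0.03,0,0,0],[0.002,-0.002,-0.06,0,0,0],[0.002,-0.002,-0.085,0,0,0],[0.002,-0.002,-0.092,0,0,0],[0.002,-0.002,-0.092,0,0,0],[0.002,-0.002,-0.092,0,0,0]])

```text
clock: 2.5
position: [0.4692, 0.1142, 0.2407]
orientation: [-0.0, 1.0, -0.024, 0.001]
wrist_force: [-0.9, 0.1, -0.2]
grip_width: 0.0511
```

Call:
jog_arm(deltas=[[0,0,0,0,0,0],[0,0,0,0,0,0],[0,0,0,0,0,0],[0,0,0,0,0,0],[0,0,0,0,0,0],[0,0,0,0,0,0]], claw=0, grip_force=40)

```text
clock: 3.1
position: [0.4663, 0.1133, 0.2397]
orientation: [-0.0, 1.0, -0.025, -0.002]
wrist_force: [-9.3, -1.7, 9.3]
grip_width: 0.0109
```

```bash
cat > arc.py <<'E'
import numpy as np,sys,json
H=np.array([.653,.152]);cy=1.4583
def pull(th): c,s=np.cos(cy+th),np.sin(cy+th); return H+[c*-.046-s*.185,s*-.046+c*.185]
def arc(t0,t1,n,start=None):
    p0=pull(t0)if start is None else np.array(start); out=[]
    for t in np.linspace(t0,t1,n+1)[1:]:
        d=pull(t)-p0; out.append([round(float(d[0]),3),round(float(d[1]),3),0,0,0,round(float(np.degrees(t-t0)),1)])
    return out
if __name__=='__main__':
    a=[float(x) for x in sys.argv[1:]]; print(json.dumps(arc(a[0],a[1],int(a[2]))))
E
python3 arc.py .07 .9 11; python3 arc.py .9 1.73 11; python3 -c "
from workcell import env;s=env.sense();print(s['q'],s['position'],s['wrist_force'])"
```

```text
[[0.003, -0.014, 0, 0, 0, 4.3], [0.008, -0.028, 0, 0, 0, 8.6], [0.013, -0.041, 0, 0, 0, 13.0], [0.02, -0.054, 0, 0, 0, 17.3], [0.027, -0.066, 0, 0, 0, 21.6], [0.035, -0.078, 0, 0, 0, 25.9], [0.045, -0.089, 0, 0, 0, 30.3], [0.055, -0.099, 0, 0, 0, 34.6], [0.065, -0.109, 0, 0, 0, 38.9], [0.077, -0.118, 0, 0, 0, 43.2], [0.089, -0.125, 0, 0, 0, 47.6]]
[[0.013, -0.007, 0, 0, 0, 4.3], [0.026, -0.013, 0, 0, 0, 8.6], [0.039, -0.018, 0, 0, 0, 13.0], [0.053, -0.022, 0, 0, 0, 17.3], [0.067, -0.025, 0, 0, 0, 21.6], [0.081, -0.026, 0, 0, 0, 25.9], [0.096, -0.027, 0, 0, 0, 30.3], [0.11, -0.027, 0, 0, 0, 34.6], [0.124, -0.025, 0, 0, 0, 38.9], [0.139, -0.023, 0, 0, 0, 43.2], [0.153, -0.019, 0, 0, 0, 47.6]]
[-0.7558326   0.25310495  0.50105405  1.98658389 -0.15091771  0.94164152
 -0.22757737] [0.46631708 0.11331576 0.23970721] [-9.30353496 -1.66649204  9.29537115]
```

Call:
jog_arm(deltas=[[0.001,-0.014,0,0,0,4.3],[0.006,-0.028,0,0,0,8.6],[0.011,-0.041,0,0,0,13.0],[0.018,-0.054,0,0,0,17.3],[0.025,-0.066,0,0,0,21.6],[0.033,-0.078,0,0,0,25.9],[0.043,-0.089,0,0,0,30.3],[0.053,-0.099,0,0,0,34.6],[0.063,-0.109,0,0,0,38.9],[0.075,-0.118,0,0,0,43.2],[0.087,-0.125,0,0,0,47.6]])

```text
clock: 4.2
position: [0.5554, -0.0129, 0.2398]
orientation: [0.0, 0.924, 0.382, -0.0]
wrist_force: [-2.1, -1.3, 2.5]
grip_width: 0.0108
```

Call:
jog_arm(deltas=[[0.013,-0.007,0,0,0,4.3],[0.026,-0.013,0,0,0,8.6],[0.039,-0.018,0,0,0,13.0],[0.053,-0.022,0,0,0,17.3],[0.067,-0.025,0,0,0,21.6],[0.081,-0.026,0,0,0,25.9],[0.096,-0.027,0,0,0,30.3],[0.11,-0.027,0,0,0,34.6],[0.124,-0.025,0,0,0,38.9],[0.139,-0.023,0,0,0,43.2],[0.153,-0.019,0,0,0,47.6],[0.153,-0.019,0,0,0,47.6]])

```text
clock: 5.4
position: [0.7102, -0.0314, 0.2399]
orientation: [0.002, 0.692, 0.722, 0.0]
wrist_force: [1.1, -2.5, 2.7]
grip_width: 0.0108
```

Call:
jog_arm(deltas=[[0,0,0,0,0,0],[0,0,0,0,0,0],[0,0,0,0,0,0],[0,0,0,0,0,0],[0,0,0.04,0,0,0],[0,0,0.08,0,0,0],[0,0,0.11,0,0,0],[0,0,0.11,0,0,0],[0,0,0.11,0,0,0]], claw=0.3)

```text
clock: 6.3
position: [0.7083, -0.0303, 0.3498]
orientation: [0.0, 0.692, 0.722, 0.0]
wrist_force: [-0.0, -0.1, -0.1]
grip_width: 0.0254
```

```bash
cat > plan.py <<'E'
from h import *
from scipy.spatial.transform import Rotation as Ro
np.set_printoptions(precision=4,suppress=True)
def tgtR(yaw_pan,tilt): # tilt>0 : tool points forward along pan x by tilt (rad); tool x = -pan y
    px=np.array([np.cos(yaw_pan),np.sin(yaw_pan),0]); py=np.array([-px[1],px[0],0])
    z=np.sin(tilt)*px-np.cos(tilt)*np.array([0,0,1]); x=-py; y=np.cross(z,x); return np.stack([x,y,z],1)
def cur():
    s=env.sense(); return s['position'],Ro.from_quat(s['orientation'][[1,2,3,0]]).as_matrix(),s
def dl(p,Rt):
    p0,R0,s=cur(); return np.array(p)-p0,np.degrees(Ro.from_matrix(Rt@R0.T).as_rotvec())
E
python3 - <<'E'
from plan import *
for n in('scene','top'): snap(n,n+'2.png')
a=cv2.imread('pics/top2.png');b=cv2.imread('pics/scene2.png')
cv2.imwrite('pics/m2.png',np.hstack([cv2.resize(a,(400,300),interpolation=3),cv2.resize(b,(400,300),interpolation=3)]))
cv2.imwrite('pics/c5.png',np.vstack([cv2.resize(b[120:300,200:490],None,fx=2.5,fy=2.5,interpolation=2)]))
print(cur()[0],cur()[2]['q'])
print(dl([.56,-.368,.125],tgtR(1.8906,np.pi/6)))
E
```

```text
[ 0.7075 -0.0303  0.3477] [-0.1495  0.5714  0.2192  1.2193 -0.1205  1.3658  1.6732]
(array([-0.1475, -0.3377, -0.2227]), array([ 18.1746,  26.3346, -72.2838]))
```

View pics/m2.png

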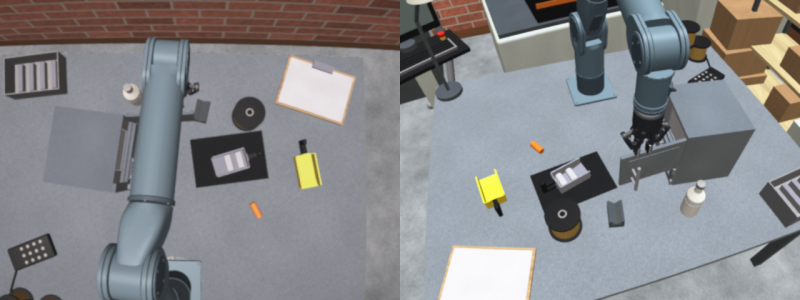

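View pics/c5.png

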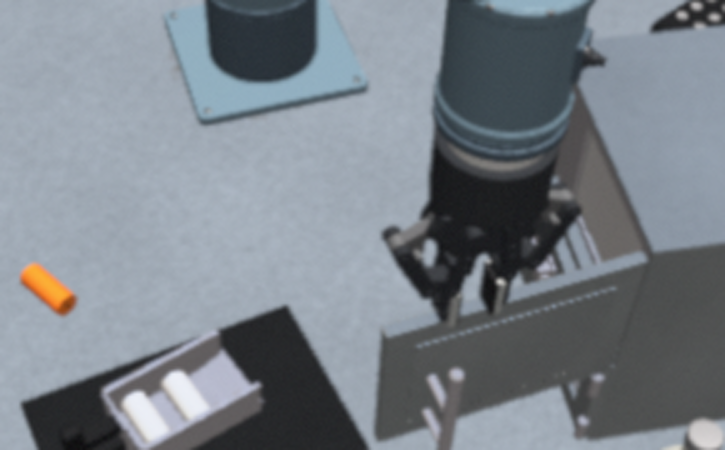

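Call:
jog_arm(deltas=[[-0.02,-0.04,0,1.8,2.6,-7.2],[-0.04,-0.08,0,3.6,5.2,-14.4],[-0.055,-0.12,-0.01,5.4,7.9,-21.7],[-0.07,-0.16,-0.03,7.2,10.5,-28.9],[-0.085,-0.2,-0.05,9,13.2,-36.1],[-0.1,-0.24,-0.08,10.9,15.8,-43.4],[-0.115,-0.28,-0.1,12.7,18.4,-50.6],[-0.13,-0.32,-0.13,14.5,21,-57.8],[-0.147,-0.338,-0.17,16.3,23.6,-65],[-0.147,-0.338,-0.2,18.17,26.33,-72.28],[-0.147,-0.338,-0.223,18.17,26.33,-72.28],[-0.147,-0.338,-0.223,18.17,26.33,-72.28],[-0.147,-0.338,-0.223,18.17,26.33,-72.28],[-0.147,-0.338,-0.223,18.17,26.33,-72.28]], claw=0.5)

```text
clock: 7.8
position: [0.5624, -0.3684, 0.128]
orientation: [-0.253, 0.954, 0.155, -0.04]
wrist_force: [0.2, -0.5, -0.6]
grip_width: 0.0424
```

Run:
```python
from plan import *
for n in('scene','top'): snap(n,n+'3.png')
a=cv2.imread('pics/top3.png');b=cv2.imread('pics/scene3.png')
cv2.imwrite('pics/m3.png',np.hstack([cv2.resize(a[200:330,300:460],(400,325),interpolation=2),cv2.resize(b[220:350,190:350],(400,325),interpolation=2)]))
print(cur()[0],cur()[2]['q'])
print(dl([.544,-.321,.039],tgtR(1.8906,np.pi/6)))
```

```text
[ 0.5624 -0.3685  0.1282] [ 0.4567  1.0043  0.4055  1.1181 -0.5717  1.5766  1.2354]
(array([-0.0184,  0.0475, -0.0892]), array([ 0.2393,  0.1747, -0.0809]))
```

View pics/m3.png

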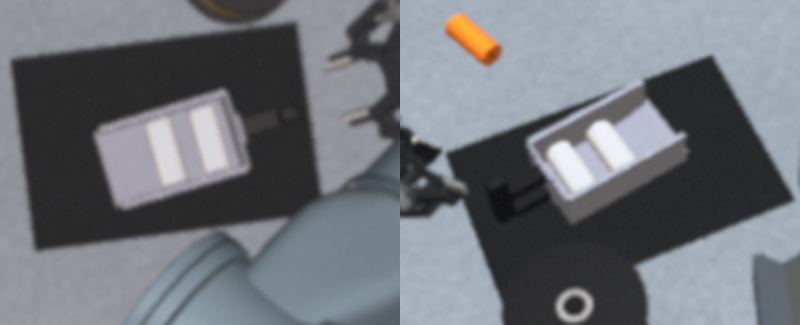

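Call:
jog_arm(deltas=[[-0.005,0.012,-0.022,0,0,0],[-0.009,0.024,-0.045,0,0,0],[-0.014,0.036,-0.067,0,0,0],[-0.018,0.047,-0.089,0,0,0],[-0.018,0.047,-0.089,0,0,0],[-0.018,0.047,-0.089,0,0,0]])

```text
clock: 8.5
position: [0.544, -0.3219, 0.0386]
orientation: [-0.254, 0.954, 0.154, -0.041]
wrist_force: [-0.3, -1.1, 0.5]
grip_width: 0.0429
```

Run:
```python
from plan import *
for n in('scene','top'): snap(n,n+'4.png')
a=cv2.imread('pics/top4.png');b=cv2.imread('pics/scene4.png')
cv2.imwrite('pics/m4.png',np.hstack([cv2.resize(a[210:300,340:450],(440,360),interpolation=2),cv2.resize(b[240:330,200:290],(360,360),interpolation=2)]))
print(cur()[0],cur()[2]['wrist_force'])
```

```text
[ 0.5444 -0.3231  0.0391] [0.5423 0.5364 0.455 ]
```

View pics/m4.png

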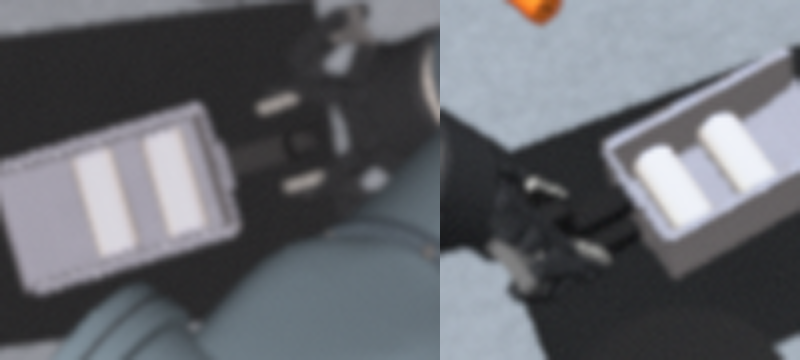

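Call:
jog_arm(deltas=[[0,0,0,0,0,0],[0,0,0,0,0,0],[0,0,0,0,0,0],[0,0,0,0,0,0],[0,0,0,0,0,0],[0,0,0,0,0,0],[0,0,0,0,0,0]], claw=0, grip_force=100)

```text
clock: 9.3
position: [0.5438, -0.3226, 0.0384]
orientation: [-0.253, 0.954, 0.154, -0.041]
wrist_force: [0.0, -2.8, 5.6]
grip_width: 0.015
```

Call:
jog_arm(deltas=[[0,0,0.003,0,0,0],[0,0,0.008,0,0,0],[0,0,0.014,0.5,0.2,0],[0,0,0.022,1.4,0.5,0],[0,0,0.032,2.4,0.8,0],[0,0,0.044,3.4,1.1,0],[0,0,0.058,4.4,1.5,0],[0,0,0.072,5.2,1.7,0],[0,0,0.086,5.7,1.9,0],[0,0,0.1,5.7,1.9,0],[0,0,0.112,5.7,1.9,0],[0,0,0.12,5.7,1.9,0],[0,0,0.12,5.7,1.9,0],[0,0,0.12,5.7,1.9,0]])

```text
clock: 10.7
position: [0.5432, -0.3213, 0.1572]
orientation: [-0.304, 0.939, 0.152, -0.049]
wrist_force: [0.7, 0.5, -4.5]
grip_width: 0.0146
```

Run:
```python
from plan import *
for n in('scene','top'): snap(n,n+'5.png')
a=cv2.imread('pics/top5.png');b=cv2.imread('pics/scene5.png')
cv2.imwrite('pics/m5.png',np.hstack([cv2.resize(a[180:320,300:460],(400,350),interpolation=2),cv2.resize(b[180:330,180:350],(400,350),interpolation=2)]))
p,R0,s=cur();print(p,s['wrist_force'],s['q'],R0)
```

```text
[ 0.543  -0.3211  0.1566] [-0.7002 -0.4435 -4.3921] [ 0.4459  0.955   0.3805  1.1885 -0.5843  1.6479  1.223 ] [[ 0.9492  0.2541 -0.1855]
 [ 0.3146 -0.769   0.5564]
 [-0.0013 -0.5865 -0.8099]]
```

View pics/m5.png

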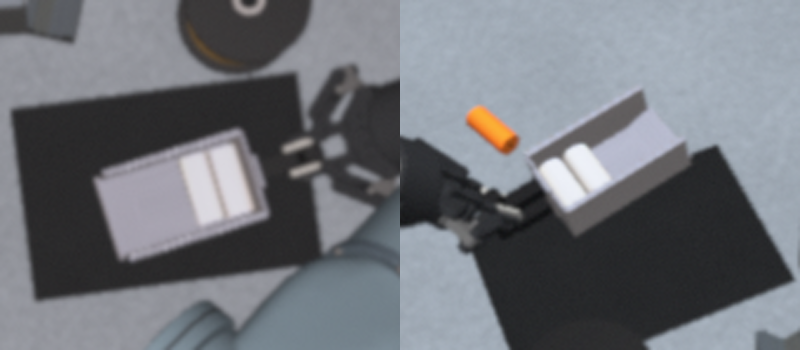

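```bash
cat > fitpan.py <<'E'
from plan import *
from scipy.optimize import least_squares
def fitpan(obs,x0):
    def f(p):
        R=Ro.from_euler('ZY',[p[3],p[4]]).as_matrix()
        return np.ravel([proj(z,R@np.array(P)/1e3+p[:3])[0]-px for z,px,P in obs])
    s=least_squares(f,x0,loss='soft_l1'); return s.x,f(s.x)
E
python3 - <<'E'
from fitpan import *
T=load('top5');S=load('scene5')
t=lambda x,y:(300+x/2.5,180+y/2.5); s=lambda x,y:(180+(x-400)*170/400,180+y*150/350)
obs=[(T,t(243,131),(-68,-39,28)),(T,t(268,216),(-68,39,28)),(T,t(95,180),(69,-37,-6)),(T,t(125,262),(69,37,-6)),
(S,s(527,153),(-68,39,28)),(S,s(577,203),(-68,-39,28)),(S,s(642,90),(66,39,28)),(S,s(688,143),(66,-39,28)),(S,s(577,237),(-68,-39,-18))]
x,r=fitpan(obs,[.51,-.22,.15,1.89,-.1]);print(x,np.degrees(x[3:]));print(r.reshape(-1,2))
R=Ro.from_euler('ZY',x[3:]).as_matrix(); print('grip',x[:3]+R@[-.117,0,.027],'lip',x[:3]+R@[.069,0,-.006])
p,R0,_=cur(); print('grasp pt',p-R0[:,2]*.019, 'expected pitch -6')
print('tilt',np.degrees(np.arctan2((R0[:2,2]@[np.cos(1.89),np.sin(1.89)]),-R0[2,2])))
E
```

```text
[ 0.507  -0.2178  0.1445  1.9338  0.0593] [110.797    3.3984]
[[-3.2359 -0.1263]
 [-1.2134 -1.6256]
 [-0.2607  2.2487]
 [-1.3522 -0.5681]
 [-0.9106 -0.221 ]
 [-3.5252  1.2595]
 [-0.106   1.1131]
 [-0.1088 -0.714 ]
 [-2.0372 -0.9478]]
grip [ 0.5479 -0.3255  0.1784] lip [ 0.4827 -0.1538  0.1344]
grasp pt [ 0.5465 -0.3317  0.172 ] expected pitch -6
tilt 35.91141924387841
```

Run:
```python
import cv2
a=cv2.imread('pics/top5.png');b=cv2.imread('pics/scene5.png')
cv2.imwrite('pics/c6.png',cv2.resize(a[220:295,325:425],None,fx=8,fy=8,interpolation=cv2.INTER_CUBIC))
cv2.imwrite('pics/c7.png',cv2.resize(b[210:285,205:305],None,fx=8,fy=8,interpolation=cv2.INTER_CUBIC))
```

```text
(no output)
```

View pics/c6.png

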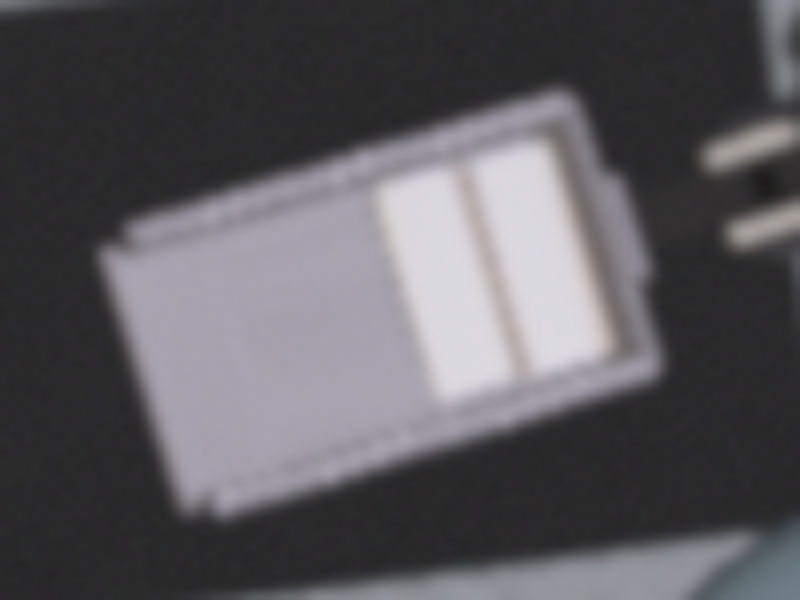

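View pics/c7.png

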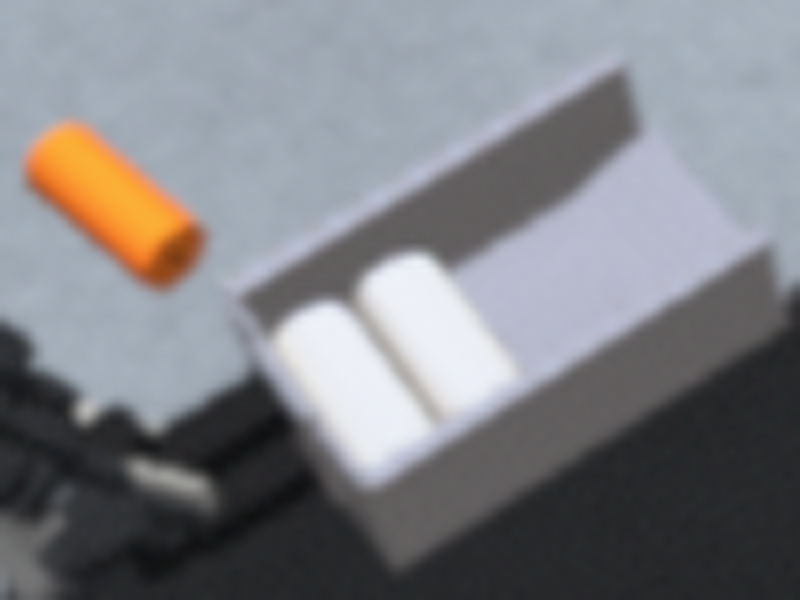

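Run:
```python
from fitpan import *
T=load('top5');S=load('scene5')
t=lambda x,y:(324.5+(x+.5)/8,219.5+(y+.5)/8); s=lambda x,y:(204.5+(x+.5)/8,209.5+(y+.5)/8)
obs=[(T,t(578,92),(-68,-39,28)),(T,t(662,375),(-68,39,28)),(T,t(102,248),(69,-39,-6)),(T,t(185,517),(69,39,-6)),(T,t(128,225),(66,-39,28)),(T,t(220,520),(66,39,28)),
(S,s(228,283),(-68,39,28)),(S,s(367,487),(-68,-39,28)),(S,s(628,56),(66,39,28)),(S,s(772,238),(66,-39,28)),(S,s(400,574),(-68,-39,-18))]
x,r=fitpan(obs,[.51,-.22,.15,1.89,-.1]);print(x,np.degrees(x[3:]));print(r.reshape(-1,2))
R=Ro.from_euler('ZY',x[3:]).as_matrix(); print('grip',x[:3]+R@[-.117,0,.027],'lip',x[:3]+R@[.069,0,-.006])
```

```text
[ 0.5089 -0.2169  0.1512  1.8873 -0.0993] [108.1364  -5.6923]
[[-0.5327  1.0068]
 [-0.5557 -1.4676]
 [-0.1025  0.24  ]
 [-0.3201 -0.8456]
 [-0.2954  1.5328]
 [-1.3513 -1.9215]
 [-0.7786  1.6685]
 [-1.0465 -0.1273]
 [-0.5474  0.1677]
 [-0.044  -0.7135]
 [-0.807  -0.3677]]
grip [ 0.546  -0.3301  0.1665] lip [ 0.4873 -0.1511  0.1521]
```

```bash
cat > wp.py <<'E'
from fitpan import *
import json
x=np.array([.5089,-.2169,.1512,1.8873,-.0993])
Rp=Ro.from_euler('ZY',x[3:]).as_matrix()
pT=np.array([.543,-.3211,.1566]); RT=np.array([[.9492,.2541,-.1855],[.3146,-.769,.5564],[-.0013,-.5865,-.8099]])
off=Rp.T@(pT-x[:3]); Rrel=Rp.T@RT
lip=np.array([.069,0,-.006])
M=np.array([.530,.187]);CY=1.4583
def tool(lx,lz,pitch,yaw=CY,ly=0,M=M):
    """lip depth lx past mouth plane (m), height lz, pitch deg lip-down"""
    R=Ro.from_euler('ZY',[yaw,np.radians(pitch)]).as_matrix()
    u=np.array([np.cos(CY),np.sin(CY)]);v=np.array([-u[1],u[0]])
    L=np.array([*(M+u*lx+v*ly),lz]); return L+R@(off-lip), R@Rrel
def rows(seq,cmd=None):
    p0,R0,s=cur() if cmd is None else (cmd[0],cmd[1],0)
    out=[]
    for p,R in seq:
        out.append([round(float(v),3) for v in p-p0]+[round(float(v),1) for v in np.degrees(Ro.from_matrix(R@R0.T).as_rotvec())])
    print(json.dumps(out))
E
python3 - <<'E'
from wp import *
print(off)
for a in((-.1,.2,-6),(-.04,.172,-3),(.06,.172,0),(.06,.135,42)):print(a,tool(*a)[0])
rows([tool(-.1,.2,-6)])
E
```

```text
[-0.1086  0.      0.0162]
(-0.1, 0.2, -6) [ 0.4987 -0.0901  0.2036]
(-0.04, 0.172, -3) [ 0.5054 -0.0301  0.1849]
(0.06, 0.172, 0) [0.5168 0.0702 0.1942]
(0.06, 0.135, 42) [0.5236 0.1303 0.2703]
[[-0.044, 0.231, 0.047, 0.3, 0.0, -24.6]]
```

Call:
jog_arm(deltas=[[-0.001,0.004,0.005,0,0,-0.5],[-0.002,0.01,0.012,0,0,-1.2],[-0.004,0.02,0.02,0.1,0,-2.3],[-0.007,0.034,0.028,0.1,0,-3.8],[-0.01,0.052,0.035,0.1,0,-5.7],[-0.014,0.072,0.041,0.1,0,-7.8],[-0.018,0.094,0.045,0.1,0,-10.1],[-0.022,0.116,0.047,0.2,0,-12.4],[-0.026,0.138,0.047,0.2,0,-14.7],[-0.031,0.16,0.047,0.2,0,-17],[-0.034,0.18,0.047,0.2,0,-19.2],[-0.038,0.198,0.047,0.3,0,-21.1],[-0.041,0.212,0.047,0.3,0,-22.7],[-0.043,0.222,0.047,0.3,0,-23.8],[-0.044,0.228,0.047,0.3,0,-24.4],[-0.044,0.231,0.047,0.3,0,-24.6],[-0.044,0.231,0.047,0.3,0,-24.6],[-0.044,0.231,0.047,0.3,0,-24.6]])

```text
clock: 12.6
position: [0.4996, -0.0912, 0.2043]
orientation: [-0.309, 0.949, -0.052, 0.017]
wrist_force: [1.0, -0.1, -4.8]
grip_width: 0.0148
```

Run:
```python
from wp import *
for n in('scene','top'): snap(n,n+'6.png')
a=cv2.imread('pics/top6.png');b=cv2.imread('pics/scene6.png')
cv2.imwrite('pics/m6.png',np.hstack([cv2.resize(a[170:320,170:340],(400,353),interpolation=2),cv2.resize(b[130:280,310:480],(400,353),interpolation=2)]))
p,R,s=cur();print(p,s['wrist_force'],s['q'],tool(-.1,.2,-6)[0])
```

```text
[ 0.4995 -0.0911  0.2042] [ 0.6285  0.9505 -5.054 ] [ 0.1651  0.5248  0.3908  1.8776 -0.8178  1.23    0.8938] [ 0.4987 -0.0901  0.2036]
```

View pics/m6.png

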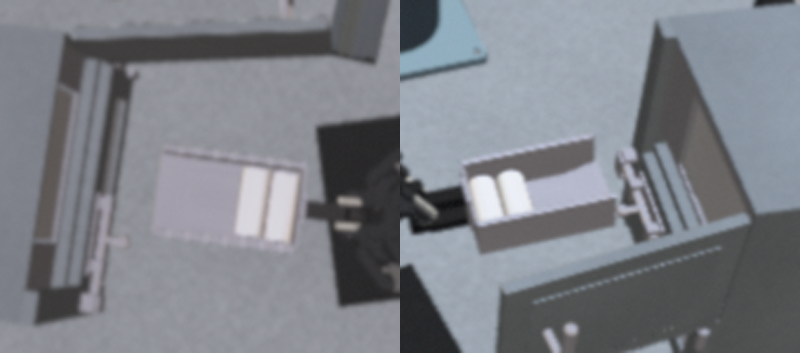

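Run:
```python
from wp import *
for f,x0,y0 in(('top6',130,150),('scene6',330,100)):
    z=load(f); im=z['px'][:,:,::-1].copy()
    big=cv2.resize(im,None,fx=4,fy=4,interpolation=2)
    u=np.array([np.cos(CY),np.sin(CY),0]);v=np.array([-u[1],u[0],0])
    def L(a,b,c):
        p=proj(z,[a,b])*4+1.5; cv2.line(big,tuple(int(t)for t in p[0]),tuple(int(t)for t in p[1]),c,1)
    O=np.array([*M,0])
    def box(d,w,lo,hi,c):
        P=[O+u*d+v*w*s+[0,0,h] for s,h in((-1,lo),(1,lo),(1,hi),(-1,hi))]
        for i in range(4): L(P[i],P[(i+1)%4],c)
    box(0,.075,.148,.248,(0,0,255))
    for s in(-1,1): L(O-u*.1+v*.039*s+[0,0,.2],O+v*.039*s+[0,0,.2],(0,255,0))
    box(-.015,.13,.29,.29,(255,0,0))
    cv2.imwrite('pics/o_'+f+'.png',big[y0*4:y0*4+600,x0*4:x0*4+600])
a=cv2.imread('pics/o_top6.png');b=cv2.imread('pics/o_scene6.png')
cv2.imwrite('pics/o6.png',np.hstack([a[:,:400],b[:,200:600]]))
```

```text
(no output)
```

View pics/o6.png

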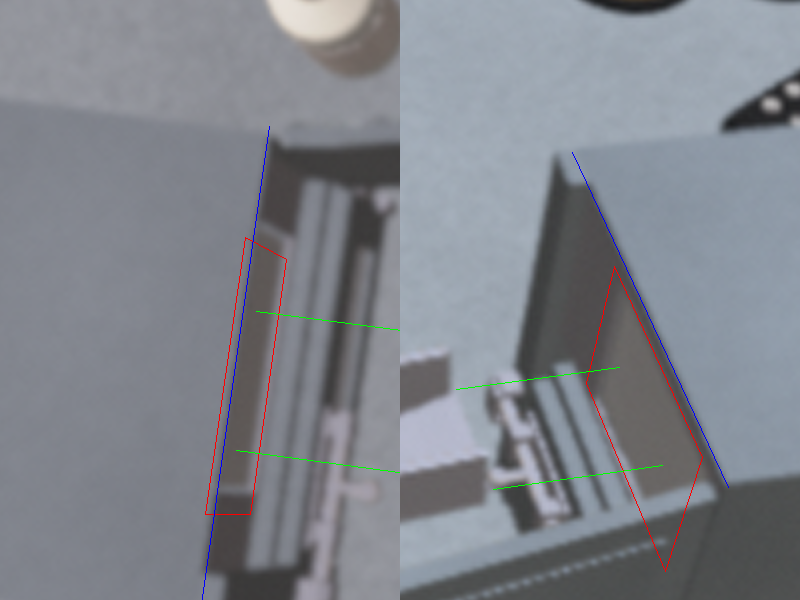

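```bash
sed -i 's/^M=.*/M=np.array([.543,.1855])/' wp.py
python3 - <<'E'
from wp import *
seq=[]
for i in range(1,17):
    t=i/16; t=t*t*(3-2*t); k=min(1,t*2.2)
    seq.append(tool(-.1+.16*t,.2-.028*k,-6+3*t))
rows(seq)
for p,R in seq[-1:]: print(p)
E
```

```text
Traceback (most recent call last):
  File "wp.py", line 9, in <module>
    def tool(lx,lz,pitch,yaw=CY,ly=0,M=M):
                             ^^
NameError: name 'CY' is not defined
```

```bash
sed -i 's/^M=.*/M=np.array([.543,.1855]);CY=1.4583/' wp.py
python3 - <<'E'
from wp import *
seq=[]
for i in range(1,17):
    t=i/16; t=t*t*(3-2*t); k=min(1,t*2.2)
    seq.append(tool(-.1+.16*t,.2-.028*k,-6+3*t))
rows(seq)
for p,R in seq[-1:]: print(p)
E
```

```text
[[0.012, 0.001, -0.001, 0.1, 0.1, 0.1], [0.013, 0.006, -0.003, -0.0, 0.1, 0.1], [0.014, 0.014, -0.005, -0.2, 0.1, 0.1], [0.015, 0.024, -0.009, -0.4, 0.1, 0.1], [0.016, 0.036, -0.013, -0.6, 0.1, 0.1], [0.018, 0.05, -0.017, -0.8, 0.2, 0.1], [0.019, 0.064, -0.022, -1.1, 0.2, 0.1], [0.021, 0.079, -0.024, -1.4, 0.2, 0.1], [0.023, 0.094, -0.023, -1.7, 0.3, 0.1], [0.024, 0.108, -0.022, -1.9, 0.3, 0.1], [0.026, 0.122, -0.021, -2.2, 0.3, 0.1], [0.027, 0.134, -0.021, -2.4, 0.4, 0.1], [0.028, 0.144, -0.02, -2.6, 0.4, 0.1], [0.029, 0.152, -0.02, -2.7, 0.4, 0.1], [0.03, 0.157, -0.019, -2.8, 0.4, 0.1], [0.03, 0.159, -0.019, -2.9, 0.4, 0.1]]
[0.5297 0.0678 0.1849]
```

Call:
jog_arm(deltas=[[0.003,0.001,-0.001,0.1,0.1,0.1],[0.007,0.006,-0.003,0,0.1,0.1],[0.011,0.014,-0.005,-0.2,0.1,0.1],[0.015,0.024,-0.009,-0.4,0.1,0.1],[0.016,0.036,-0.013,-0.6,0.1,0.1],[0.018,0.048,-0.017,-0.8,0.2,0.1],[0.019,0.058,-0.021,-1.1,0.2,0.1],[0.02,0.066,-0.023,-1.2,0.2,0.1],[0.02,0.071,-0.024,-1.3,0.2,0.1],[0.02,0.072,-0.024,-1.3,0.2,0.1],[0.02,0.072,-0.024,-1.3,0.2,0.1]])

```text
clock: 13.8
position: [0.5193, -0.0187, 0.1804]
orientation: [-0.299, 0.953, -0.052, 0.016]
wrist_force: [-0.4, 0.9, -4.0]
grip_width: 0.0148
```

Run:
```python
from wp import *
for n in('scene','top'): snap(n,n+'7.png')
a=cv2.imread('pics/top7.png');b=cv2.imread('pics/scene7.png')
cv2.imwrite('pics/m7.png',np.hstack([cv2.resize(a[190:310,150:270],(400,400),interpolation=2),cv2.resize(b[130:250,370:490],(400,400),interpolation=2)]))
p,R,s=cur();print(p,s['wrist_force'],s['q'])
seq=[]
for i in range(1,9):
    t=i/8
    seq.append(tool(-.026+.086*t,.172,-4.5+2*t))
rows(seq)
```

```text
[ 0.5194 -0.0192  0.1804] [-0.2378 -0.4225 -3.6908] [ 0.0491  0.5251  0.345   1.9288 -0.8754  1.103   0.8258]
[[0.002, 0.012, 0.001, -0.3, 0.1, -0.0], [0.003, 0.023, 0.001, -0.6, 0.1, -0.0], [0.004, 0.033, 0.002, -0.8, 0.1, -0.0], [0.005, 0.044, 0.003, -1.1, 0.2, -0.0], [0.007, 0.055, 0.004, -1.3, 0.2, -0.0], [0.008, 0.066, 0.005, -1.6, 0.2, -0.0], [0.009, 0.076, 0.005, -1.8, 0.3, -0.0], [0.01, 0.087, 0.006, -2.1, 0.3, -0.0]]
```

View pics/m7.png

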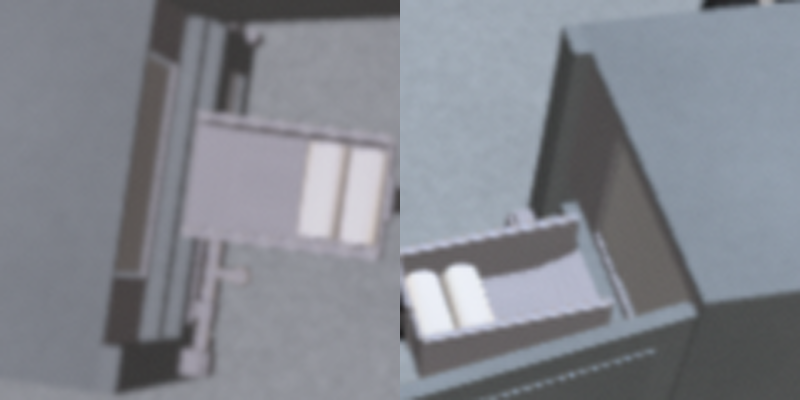

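Call:
jog_arm(deltas=[[0.001,0.008,0.001,-0.2,0.1,0],[0.002,0.017,0.001,-0.4,0.1,0],[0.003,0.026,0.001,-0.6,0.1,0],[0.004,0.035,0.002,-0.8,0.1,0],[0.005,0.044,0.003,-1.1,0.2,0],[0.006,0.053,0.004,-1.3,0.2,0],[0.008,0.062,0.005,-1.5,0.2,0],[0.009,0.071,0.005,-1.7,0.2,0],[0.01,0.079,0.006,-1.9,0.3,0],[0.01,0.087,0.006,-2.1,0.3,0],[0.01,0.087,0.006,-2.1,0.3,0]])

```text
clock: 15.0
position: [0.5289, 0.0705, 0.1862]
orientation: [-0.282, 0.958, -0.051, 0.014]
wrist_force: [0.5, -0.4, -7.4]
grip_width: 0.0146
```

Run:
```python
from wp import *
for n in('scene','top'): snap(n,n+'8.png')
a=cv2.imread('pics/top8.png');b=cv2.imread('pics/scene8.png')
cv2.imwrite('pics/m8.png',np.hstack([cv2.resize(a[190:310,150:270],(400,400),interpolation=2),cv2.resize(b[130:250,370:490],(400,400),interpolation=2)]))
p,R,s=cur();print(p,s['wrist_force'],s['q'])
seq=[]
for i in range(1,15):
    t=i/14
    seq.append(tool(.06,.172-.037*t,-2.5+44.5*t))
rows(seq)
```

```text
[0.5287 0.0692 0.1859] [-0.8659 -0.3977 -7.8003] [-0.1149  0.4729  0.3092  1.9678 -0.892   0.9904  0.6708]
[[0.001, -0.0, 0.008, -3.2, 0.3, -0.2], [0.001, 0.001, 0.015, -6.3, 0.6, -0.2], [0.001, 0.004, 0.022, -9.5, 1.0, -0.2], [0.002, 0.006, 0.029, -12.6, 1.3, -0.2], [0.002, 0.009, 0.036, -15.8, 1.7, -0.2], [0.003, 0.013, 0.042, -19.0, 2.0, -0.1], [0.003, 0.017, 0.049, -22.1, 2.4, -0.1], [0.004, 0.022, 0.055, -25.3, 2.7, -0.1], [0.004, 0.027, 0.06, -28.4, 3.1, -0.1], [0.005, 0.033, 0.066, -31.6, 3.4, -0.1], [0.005, 0.039, 0.071, -34.8, 3.8, -0.1], [0.006, 0.045, 0.076, -37.9, 4.1, -0.1], [0.007, 0.052, 0.08, -41.1, 4.5, -0.1], [0.008, 0.06, 0.084, -44.2, 4.8, -0.1]]
```

View pics/m8.png

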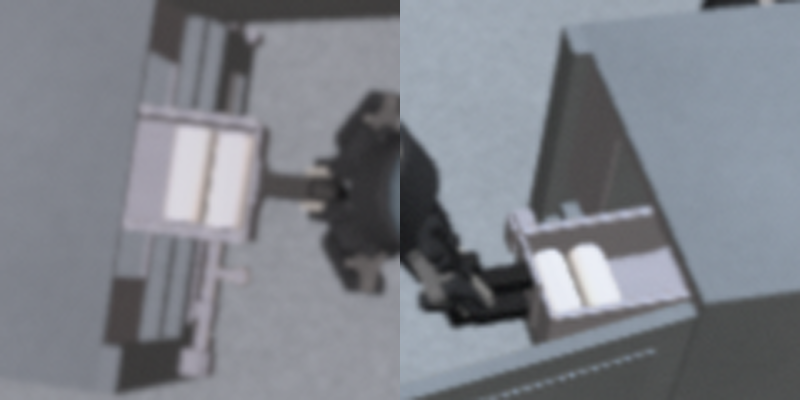

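Call:
jog_arm(deltas=[[0.001,0.0,0.008,-3.2,0.3,-0.2],[0.001,0.001,0.015,-6.3,0.6,-0.2],[0.001,0.004,0.022,-9.5,1.0,-0.2],[0.002,0.006,0.029,-12.6,1.3,-0.2],[0.002,0.009,0.036,-15.8,1.7,-0.2],[0.003,0.013,0.042,-19.0,2.0,-0.1],[0.003,0.017,0.049,-22.1,2.4,-0.1],[0.004,0.022,0.055,-25.3,2.7,-0.1],[0.004,0.027,0.06,-28.4,3.1,-0.1],[0.005,0.033,0.066,-31.6,3.4,-0.1],[0.005,0.039,0.071,-34.8,3.8,-0.1],[0.006,0.045,0.076,-37.9,4.1,-0.1],[0.007,0.052,0.08,-41.1,4.5,-0.1],[0.008,0.06,0.084,-44.2,4.8,-0.1],[0.008,0.06,0.084,-44.2,4.8,-0.1],[0.008,0.06,0.084,-44.2,4.8,-0.1],[0.008,0.06,0.084,-44.2,4.8,-0.1],[0.008,0.06,0.084,-44.2,4.8,-0.1],[0.008,0.06,0.084,-44.2,4.8,-0.1]])

```text
clock: 17.0
position: [0.5369, 0.1274, 0.2703]
orientation: [0.102, 0.993, -0.056, -0.007]
wrist_force: [-2.1, -1.8, -3.2]
grip_width: 0.0149
```

Run:
```python
from wp import *
for n in('scene','top'): snap(n,n+'9.png')
a=cv2.imread('pics/top9.png');b=cv2.imread('pics/scene9.png')
cv2.imwrite('pics/m9.png',np.hstack([cv2.resize(a[190:310,150:270],(400,400),interpolation=2),cv2.resize(b[130:250,370:490],(400,400),interpolation=2)]))
p,R,s=cur();print(p,s['wrist_force'],s['q'],tool(.06,.135,42)[0])
```

```text
[0.5372 0.1277 0.2704] [-0.7119 -1.3199 -2.4267] [-0.843   0.4213  0.5631  1.7235 -0.0374  1.143  -0.4057] [0.5366 0.1288 0.2703]
```

View pics/m9.png

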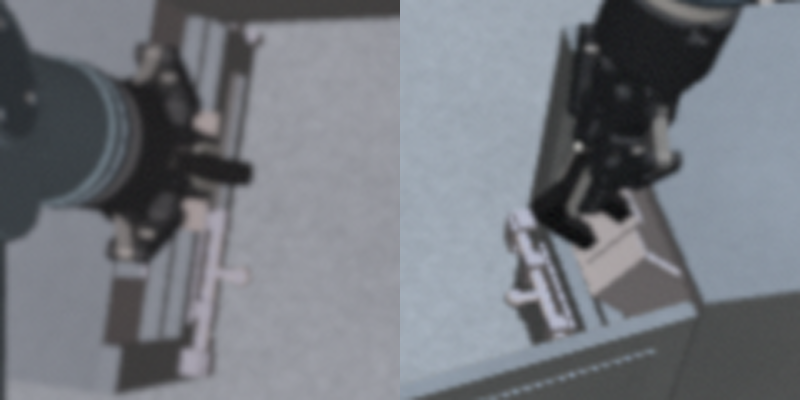

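Run:
```python
from wp import *
seq=[]
for i in range(1,8):
    t=i/7; seq.append(tool(.06,.135+.037*t,42-42*t))
rows(seq)
c=seq[-1]
seq=[]
for i in range(1,9):
    t=i/8; seq.append(tool(.06-.17*t,.172+.028*max(0,2*t-1),0))
rows(seq,c)
```

```text
[[-0.002, -0.012, -0.008, 5.9, -0.6, 0.1], [-0.003, -0.024, -0.017, 11.9, -1.2, 0.1], [-0.005, -0.035, -0.027, 17.9, -1.9, 0.1], [-0.006, -0.044, -0.038, 23.8, -2.6, 0.1], [-0.006, -0.051, -0.05, 29.8, -3.3, 0.1], [-0.007, -0.056, -0.063, 35.7, -4.0, 0.1], [-0.007, -0.059, -0.076, 41.7, -4.6, 0.1]]
[[-0.002, -0.021, -0.0, -0.0, -0.0, 0.0], [-0.005, -0.042, -0.0, -0.0, -0.0, 0.0], [-0.007, -0.063, -0.0, -0.0, -0.0, 0.0], [-0.01, -0.084, -0.0, -0.0, -0.0, 0.0], [-0.012, -0.106, 0.007, -0.0, -0.0, 0.0], [-0.014, -0.127, 0.014, -0.0, -0.0, 0.0], [-0.017, -0.148, 0.021, -0.0, -0.0, 0.0], [-0.019, -0.169, 0.028, -0.0, -0.0, 0.0]]
```

Call:
jog_arm(deltas=[[-0.002,-0.012,-0.008,5.9,-0.6,0.1],[-0.003,-0.024,-0.017,11.9,-1.2,0.1],[-0.005,-0.035,-0.027,17.9,-1.9,0.1],[-0.006,-0.044,-0.038,23.8,-2.6,0.1],[-0.006,-0.051,-0.05,29.8,-3.3,0.1],[-0.007,-0.056,-0.063,35.7,-4.0,0.1],[-0.007,-0.059,-0.076,41.7,-4.6,0.1],[-0.007,-0.059,-0.076,41.7,-4.6,0.1],[-0.007,-0.059,-0.076,41.7,-4.6,0.1]])

```text
clock: 18.0
position: [0.531, 0.0665, 0.1936]
orientation: [-0.259, 0.964, -0.055, 0.014]
wrist_force: [-0.1, -3.5, -2.8]
grip_width: 0.0148
```

Run:
```python
from wp import *
for n in('scene','top'): snap(n,n+'10.png')
a=cv2.imread('pics/top10.png');b=cv2.imread('pics/scene10.png')
cv2.imwrite('pics/m10.png',np.hstack([cv2.resize(a[190:310,150:270],(400,400),interpolation=2),cv2.resize(b[130:250,370:490],(400,400),interpolation=2)]))
p,R,s=cur();print(p,s['wrist_force'],s['q'])
```

```text
[0.5314 0.0688 0.1947] [-0.0341 -3.4961 -2.9696] [-0.1513  0.4458  0.3222  1.9589 -0.8386  0.9729  0.5997]
```

View pics/m10.png

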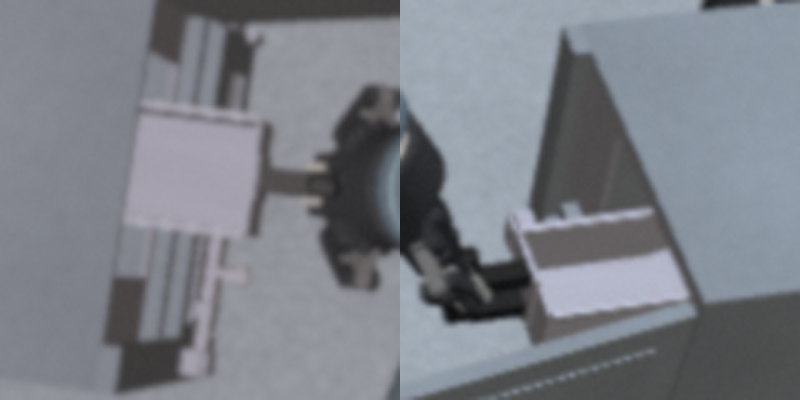

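Call:
jog_arm(deltas=[[-0.001,-0.012,0,0,0,0],[-0.003,-0.026,0,0,0,0],[-0.005,-0.042,0,0,0,0],[-0.007,-0.06,0,0,0,0],[-0.01,-0.08,0,0,0,0],[-0.012,-0.1,0.007,0,0,0],[-0.014,-0.125,0.014,0,0,0],[-0.017,-0.148,0.021,0,0,0],[-0.019,-0.169,0.028,0,0,0],[-0.019,-0.169,0.028,0,0,0]])

```text
clock: 19.1
position: [0.5118, -0.1043, 0.2236]
orientation: [-0.259, 0.964, -0.055, 0.016]
wrist_force: [-1.0, -0.2, -2.1]
grip_width: 0.0147
```

Run:
```python
from wp import *
for n in('scene','top'): snap(n,n+'11.png')
a=cv2.imread('pics/top11.png');b=cv2.imread('pics/scene11.png')
cv2.imwrite('pics/m11.png',np.hstack([cv2.resize(a[180:320,150:320],(400,330),interpolation=2),cv2.resize(b[110:280,320:490],(400,330),interpolation=2)]))
p,R,s=cur();print(p,s['wrist_force'],s['q'])
# target: back to grasp pose
g=(np.array([.5438,-.3226,.0384]),tgtR(1.8906,np.pi/6))
rows([g])
```

```text
[ 0.5115 -0.1001  0.2228] [ 0.0668  1.3811 -2.2741] [ 0.0964  0.4785  0.4234  1.8447 -0.7348  1.2011  0.7846]
[[0.032, -0.222, -0.184, -0.3, -0.0, 24.6]]
```

View pics/m11.png

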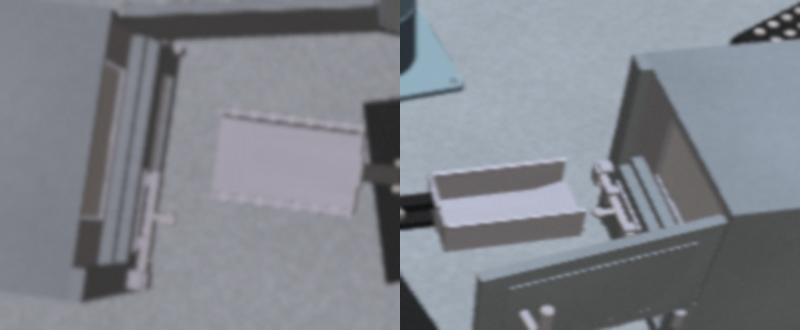

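Call:
jog_arm(deltas=[[0.002,-0.015,0,0,0,2],[0.005,-0.035,0,0,0,4.5],[0.009,-0.06,-0.005,0,0,7],[0.013,-0.09,-0.015,0,0,10],[0.017,-0.12,-0.03,0,0,13],[0.021,-0.15,-0.05,0,0,16],[0.025,-0.18,-0.075,-0.1,0,19],[0.029,-0.205,-0.1,-0.2,0,22],[0.032,-0.222,-0.12,-0.3,0,24],[0.032,-0.222,-0.138,-0.3,0,24.6],[0.032,-0.222,-0.15,-0.3,0,24.6],[0.032,-0.222,-0.159,-0.3,0,24.6],[0.032,-0.222,-0.164,-0.3,0,24.6],[0.032,-0.222,-0.164,-0.3,0,24.6],[0.032,-0.222,-0.164,-0.3,0,24.6]])

```text
clock: 20.7
position: [0.5437, -0.3214, 0.0592]
orientation: [-0.254, 0.954, 0.154, -0.042]
wrist_force: [-0.3, 0.2, -2.0]
grip_width: 0.0148
```

Run:
```python
from wp import *
for n in('scene','top'): snap(n,n+'12.png')
a=cv2.imread('pics/top12.png');b=cv2.imread('pics/scene12.png')
cv2.imwrite('pics/c12a.png',cv2.resize(a[215:305,325:425],None,fx=6,fy=6,interpolation=2))
cv2.imwrite('pics/c12b.png',cv2.resize(b[225:315,205:305],None,fx=6,fy=6,interpolation=2))
p,R,s=cur();print(p,s['wrist_force'])
rows([(np.array([.5438,-.3226,.0384]),tgtR(1.8906,np.pi/6))])
```

```text
[ 0.5438 -0.3217  0.0592] [ 0.1107 -0.8961 -2.3293]
[[0.0, -0.001, -0.021, 0.2, 0.0, -0.1]]
```

View pics/c12a.png

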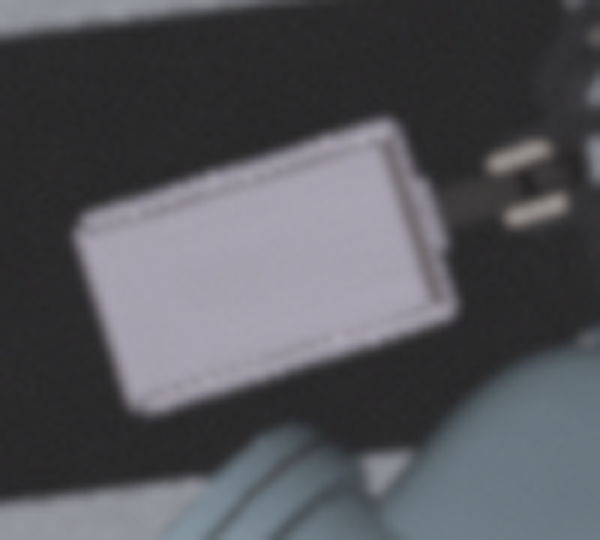

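View pics/c12b.png

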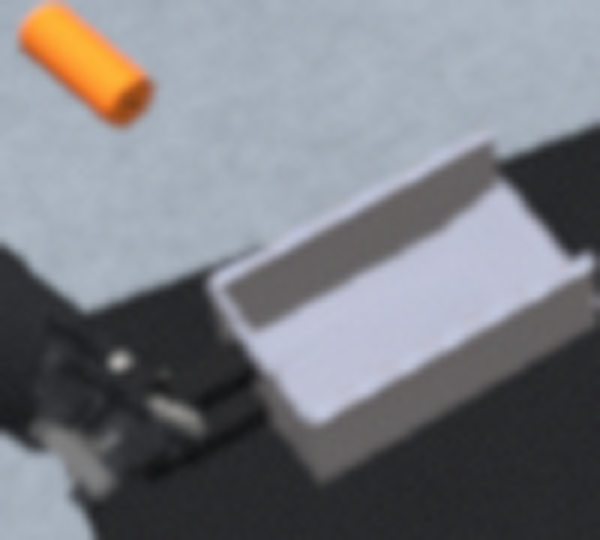

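Call:
jog_arm(deltas=[[0,0,-0.005,0,0,0],[0,0,-0.01,0,0,0],[0,0,-0.014,0,0,0],[0,0,-0.017,0,0,0],[0,0,-0.019,0,0,0],[0,-0.001,-0.02,0,0,0],[0,-0.001,-0.02,0,0,0],[0,-0.001,-0.02,0,0,0]])

```text
clock: 21.6
position: [0.5434, -0.3226, 0.0385]
orientation: [-0.255, 0.954, 0.154, -0.042]
wrist_force: [-0.3, 0.6, -1.3]
grip_width: 0.0145
```

Call:
jog_arm(deltas=[[0,0,-0.001,0,0,0],[0,0,-0.001,0,0,0],[0,0,-0.001,0,0,0]])

```text
clock: 21.9
position: [0.5435, -0.3228, 0.0382]
orientation: [-0.255, 0.954, 0.154, -0.042]
wrist_force: [-0.9, -0.6, 6.1]
grip_width: 0.0151
```

Call:
jog_arm(deltas=[[0,0,0,0,0,0],[0,0,0,0,0,0],[0,0,0,0,0,0],[0,0,0,0,0,0],[0,0,0,0,0,0],[0.003,-0.008,0.014,0,0,0],[0.007,-0.022,0.04,0,0,0],[0.012,-0.036,0.066,0,0,0],[0.016,-0.048,0.087,0,0,0],[0.016,-0.048,0.13,0,0,0],[0.016,-0.048,0.17,0,0,0],[0.016,-0.048,0.17,0,0,0],[0.016,-0.048,0.17,0,0,0]], claw=0.5)

```text
clock: 23.2
position: [0.5597, -0.3709, 0.2083]
orientation: [-0.254, 0.954, 0.154, -0.041]
wrist_force: [-0.8, -0.2, -0.6]
grip_width: 0.0427
```

Run:
```python
from wp import *
for n in('scene','top'): snap(n,n+'13.png')
a=cv2.imread('pics/top13.png');b=cv2.imread('pics/scene13.png')
cv2.imwrite('pics/m13.png',np.hstack([cv2.resize(a[170:320,290:450],(400,375),interpolation=2),cv2.resize(b[220:370,190:350],(400,375),interpolation=2)]))
cv2.imwrite('pics/c13.png',np.hstack([cv2.resize(a[160:310,150:310],(400,375),interpolation=2),cv2.resize(b[120:270,340:500],(400,375),interpolation=2)]))
p,R,s=cur();print(p,s['wrist_force'],s['q'])
```

```text
[ 0.5589 -0.3699  0.2061] [ 0.7434 -0.0907  0.001 ] [ 0.4616  0.9284  0.4133  1.075  -0.5472  1.6901  1.1953]
```

View pics/m13.png

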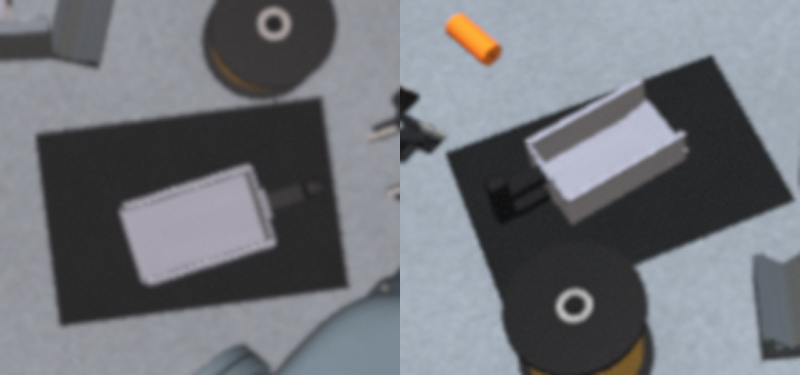

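View pics/c13.png

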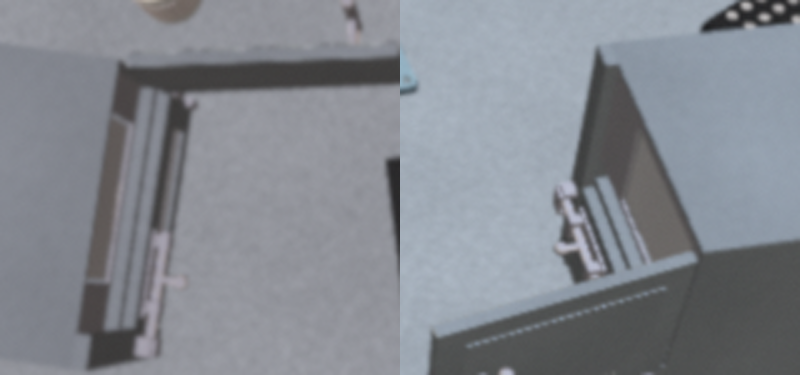

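Run:
```python
from wp import *
Rt=Ro.from_quat([.692,.722,0,0]).as_matrix()
print(Rt)
rows([(np.array([.709,-.031,.35]),Rt)])
# bar top in images
z=load('scene13'); print(proj(z,[[.709,-.031,.276],[.709,-.031,.145]]))
b=cv2.imread('pics/scene13.png'); cv2.imwrite('pics/c14.png',cv2.resize(b[220:320,340:460],None,fx=5,fy=5,interpolation=2))
```

```text
[[-0.0424  0.9991  0.    ]
 [ 0.9991  0.0424  0.    ]
 [ 0.      0.     -1.    ]]
[[0.15, 0.339, 0.144, -18.1, -26.6, 72.3]]
[[382.4503 268.2371]
 [376.5089 303.5891]]
```

View pics/c14.png

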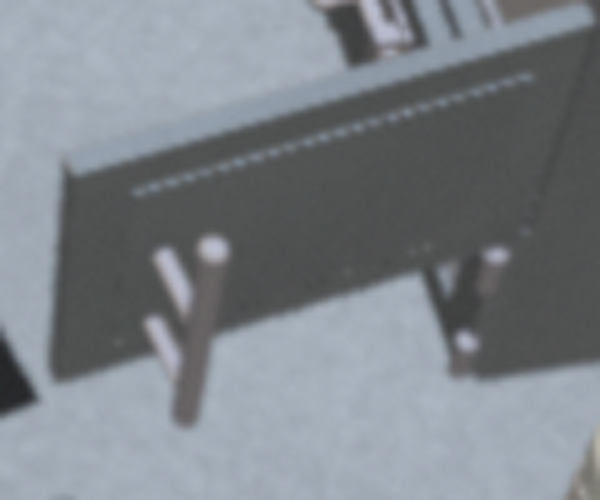

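Call:
jog_arm(deltas=[[0,0,0.05,-1.8,-2.6,7.2],[0.005,0.02,0.1,-3.6,-5.2,14.4],[0.02,0.05,0.144,-5.4,-7.9,21.7],[0.04,0.09,0.16,-7.2,-10.5,28.9],[0.06,0.13,0.17,-9,-13.2,36.1],[0.08,0.17,0.17,-10.9,-15.8,43.4],[0.1,0.215,0.17,-12.7,-18.4,50.6],[0.12,0.26,0.16,-14.5,-21,57.8],[0.135,0.3,0.15,-16.3,-23.8,65],[0.15,0.339,0.144,-18.1,-26.6,72.3],[0.15,0.339,0.144,-18.1,-26.6,72.3],[0.15,0.339,0.144,-18.1,-26.6,72.3],[0.15,0.339,0.144,-18.1,-26.6,72.3],[0.15,0.339,0.144,-18.1,-26.6,72.3]], claw=0.3)

```text
clock: 24.7
position: [0.7091, -0.0339, 0.351]
orientation: [0.0, 0.693, 0.721, 0.0]
wrist_force: [0.8, -0.7, -0.3]
grip_width: 0.0254
```

Call:
jog_arm(deltas=[[0,0.002,-0.03,0,0,0],[0,0.002,-0.06,0,0,0],[0,0.002,-0.09,0,0,0],[0,0.002,-0.11,0,0,0],[0,0.002,-0.11,0,0,0],[0,0.002,-0.11,0,0,0]])

```text
clock: 25.3
position: [0.7095, -0.0307, 0.2419]
orientation: [0.0, 0.692, 0.722, 0.001]
wrist_force: [0.1, 0.3, 0.5]
grip_width: 0.0256
```

Call:
jog_arm(deltas=[[0,0,0,0,0,0],[0,0,0,0,0,0],[0,0,0,0,0,0],[0,0,0,0,0,0],[0,0,0,0,0,0]], claw=0, grip_force=40)

```text
clock: 25.8
position: [0.7105, -0.0314, 0.2433]
orientation: [0.002, 0.692, 0.722, 0.002]
wrist_force: [0.9, -4.8, 5.1]
grip_width: 0.0105
```

Run:
```python
from arc import *
from plan import cur
p,R,s=cur();print(p,s['wrist_force'],s['q'])
for t in(1.7,1.72,1.74,1.76):print(t,pull(t))
print(json.dumps(arc(1.74,.84,12)));print(json.dumps(arc(.84,0,12)))
```

```text
[ 0.7105 -0.0314  0.2433] [ 0.8911 -4.7692  5.0837] [-0.1408  0.6378  0.1982  1.3543 -0.1279  1.1565  1.6833]
1.7 [ 0.7021 -0.0322]
1.72 [ 0.7058 -0.0312]
1.74 [ 0.7094 -0.0301]
1.76 [ 0.713  -0.0289]
[[-0.014, -0.004, 0, 0, 0, -4.3], [-0.028, -0.006, 0, 0, 0, -8.6], [-0.042, -0.008, 0, 0, 0, -12.9], [-0.056, -0.009, 0, 0, 0, -17.2], [-0.071, -0.008, 0, 0, 0, -21.5], [-0.085, -0.006, 0, 0, 0, -25.8], [-0.099, -0.004, 0, 0, 0, -30.1], [-0.113, -0.0, 0, 0, 0, -34.4], [-0.126, 0.005, 0, 0, 0, -38.7], [-0.139, 0.01, 0, 0, 0, -43.0], [-0.152, 0.017, 0, 0, 0, -47.3], [-0.164, 0.025, 0, 0, 0, -51.6]]
[[-0.011, 0.008, 0, 0, 0, -4.0], [-0.021, 0.017, 0, 0, 0, -8.0], [-0.03, 0.026, 0, 0, 0, -12.0], [-0.039, 0.036, 0, 0, 0, -16.0], [-0.047, 0.046, 0, 0, 0, -20.1], [-0.055, 0.058, 0, 0, 0, -24.1], [-0.061, 0.069, 0, 0, 0, -28.1], [-0.067, 0.081, 0, 0, 0, -32.1], [-0.072, 0.094, 0, 0, 0, -36.1], [-0.076, 0.106, 0, 0, 0, -40.1], [-0.079, 0.119, 0, 0, 0, -44.1], [-0.081, 0.132, 0, 0, 0, -48.1]]
```

Call:
jog_arm(deltas=[[-0.014,-0.004,0,0,0,-4.3],[-0.028,-0.006,0,0,0,-8.6],[-0.042,-0.008,0,0,0,-12.9],[-0.056,-0.009,0,0,0,-17.2],[-0.071,-0.008,0,0,0,-21.5],[-0.085,-0.006,0,0,0,-25.8],[-0.099,-0.004,0,0,0,-30.1],[-0.113,0,0,0,0,-34.4],[-0.126,0.005,0,0,0,-38.7],[-0.139,0.01,0,0,0,-43.0],[-0.152,0.017,0,0,0,-47.3],[-0.164,0.025,0,0,0,-51.6]])

```text
clock: 27.0
position: [0.5452, -0.0063, 0.2432]
orientation: [0.002, 0.938, 0.347, 0.002]
wrist_force: [-3.5, -6.9, 11.9]
grip_width: 0.0105
```

Call:
jog_arm(deltas=[[-0.011,0.008,0,0,0,-4.0],[-0.021,0.017,0,0,0,-8.0],[-0.03,0.026,0,0,0,-12.0],[-0.039,0.036,0,0,0,-16.0],[-0.047,0.046,0,0,0,-20.1],[-0.055,0.058,0,0,0,-24.1],[-0.061,0.069,0,0,0,-28.1],[-0.067,0.081,0,0,0,-32.1],[-0.072,0.094,0,0,0,-36.1],[-0.076,0.106,0,0,0,-40.1],[-0.079,0.116,0,0,0,-43.1],[-0.08,0.124,0,0,0,-45.1],[-0.08,0.124,0,0,0,-45.1]])

```text
clock: 28.3
position: [0.4648, 0.1219, 0.2431]
orientation: [-0.001, 0.999, -0.036, 0.0]
wrist_force: [-6.8, -0.4, 17.5]
grip_width: 0.0104
```

Call:
jog_arm(deltas=[[0,0.002,0,0,0,-0.5],[0,0.004,0,0,0,-1],[0,0.006,0,0,0,-1.5],[0,0.006,0,0,0,-1.5]])

```text
clock: 28.7
position: [0.4641, 0.1265, 0.2431]
orientation: [-0.0, 0.999, -0.05, -0.001]
wrist_force: [-10.6, -2.4, 21.9]
grip_width: 0.0106
```

Call:
jog_arm(deltas=[[0,0.002,0,0,0,0],[0,0.003,0,0,0,0],[0,0.003,0,0,0,0]])

```text
clock: 29.0
position: [0.4641, 0.1265, 0.2431]
orientation: [0.002, 0.999, -0.051, -0.001]
wrist_force: [-10.1, -10.9, 24.1]
grip_width: 0.0107
```

Call:
jog_arm(deltas=[[0,0,0,0,0,0],[0,0,0,0,0,0],[0,0,0,0,0,0],[0,0,0,0,0,0],[0,0,0.04,0,0,0],[0,0,0.08,0,0,0],[0,-0.01,0.11,0,0,0],[0,-0.06,0.13,0,0,0],[-0.03,-0.1,0.14,0,0,0],[-0.05,-0.14,0.14,0,0,0],[-0.05,-0.18,0.14,0,0,0],[-0.05,-0.22,0.14,0,0,0],[-0.05,-0.22,0.14,0,0,0]], claw=0.3)

```text
clock: 30.3
position: [0.4146, -0.0965, 0.3817]
orientation: [0.001, 0.999, -0.054, 0.001]
wrist_force: [1.0, -0.6, -0.5]
grip_width: 0.0255
```

Run:
```python
from wp import *
for n in('scene','top'): snap(n,n+'14.png')
a=cv2.imread('pics/top14.png');b=cv2.imread('pics/scene14.png')
cv2.imwrite('pics/m14.png',np.hstack([cv2.resize(a[160:310,100:250],(400,400),interpolation=2),cv2.resize(b[120:270,380:530],(400,400),interpolation=2)]))
cv2.imwrite('pics/w14.png',np.hstack([cv2.resize(a,(400,300),interpolation=3),cv2.resize(b,(400,300),interpolation=3)]))
z=load('scene14')
import arc
print(proj(z,[[*arc.pull(0),.276],[*arc.pull(.03),.276]]),(proj(z,[[*arc.pull(0),.276]])-[380,120])*2.667+[400,0])
p,R,s=cur();print(p,s['wrist_force'],s['clock'])
```

```text
[[409.2448 165.4672]
 [407.0646 166.2068]] [[477.996  121.2609]]
[ 0.4152 -0.0917  0.3813] [0.337  0.1699 0.1937] 30.4
```

View pics/m14.png

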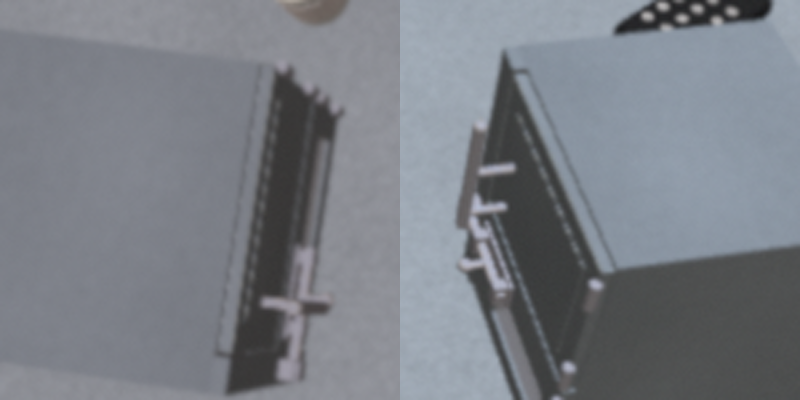

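View pics/w14.png

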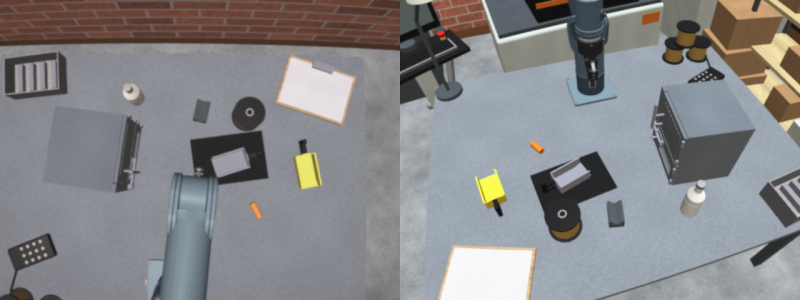

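Call:
jog_arm(deltas=[[0.02,0.03,0,0,0,0],[0.04,0.07,0,0,0,0],[0.049,0.11,-0.01,0,0,0],[0.049,0.14,-0.05,0,0,0],[0.049,0.15,-0.09,0,0,0],[0.049,0.155,-0.125,0,0,0],[0.049,0.16,-0.13,0,0,0],[0.049,0.175,-0.13,0,0,0],[0.049,0.185,-0.13,0,0,0],[0.049,0.192,-0.13,0,0,0],[0.049,0.196,-0.13,0,0,0],[0.049,0.196,-0.13,0,0,0]], claw=0, grip_force=20)

```text
clock: 31.6
position: [0.4645, 0.1051, 0.2518]
orientation: [0.001, 0.999, -0.049, 0.001]
wrist_force: [-0.9, 1.2, -0.3]
grip_width: -0.0
```

Call:
jog_arm(deltas=[[0,0.003,0,0,0,0],[0,0.005,0,0,0,0],[0,0.007,0,0,0,0],[0,0.008,0,0,0,0],[0,0.008,0,0,0,0]])

```text
clock: 32.1
position: [0.4643, 0.111, 0.2513]
orientation: [0.002, 0.999, -0.05, 0.001]
wrist_force: [-0.7, -5.4, 1.7]
grip_width: -0.0
```

Call:
jog_arm(deltas=[[0,0.002,0,0,0,0],[0,0.003,0,0,0,0],[0,0.003,0,0,0,0]])

```text
clock: 32.4
position: [0.4643, 0.1112, 0.2513]
orientation: [0.003, 0.999, -0.051, 0.0]
wrist_force: [-1.0, -12.5, 4.6]
grip_width: -0.0002
```

Door is hard against its stop (0.2 mm motion for +7 N). Backing off and doing the final check.

Call:
jog_arm(deltas=[[0,-0.01,0,0,0,0],[0,-0.04,0,0,0,0],[0,-0.08,0.03,0,0,0],[-0.02,-0.12,0.07,0,0,0],[-0.04,-0.16,0.11,0,0,0],[-0.05,-0.2,0.13,0,0,0],[-0.05,-0.2,0.13,0,0,0],[-0.05,-0.2,0.13,0,0,0]])

```text
clock: 33.2
position: [0.4146, -0.086, 0.3824]
orientation: [-0.0, 0.999, -0.052, 0.002]
wrist_force: [0.1, 0.7, 0.6]
grip_width: 0.0001
```

Run:
```python
from wp import *
for n in('scene','top'): snap(n,n+'15.png')
a=cv2.imread('pics/top15.png');b=cv2.imread('pics/scene15.png')
cv2.imwrite('pics/m15.png',np.hstack([cv2.resize(a[160:310,100:250],(400,400),interpolation=2),cv2.resize(b[120:270,380:530],(400,400),interpolation=2)]))
a0=cv2.imread('pics/top0.png');b0=cv2.imread('pics/scene0.png')
cv2.imwrite('pics/d15.png',np.hstack([cv2.resize(cv2.absdiff(a,a0),(400,300)),cv2.resize(cv2.absdiff(b,b0),(400,300))])*2)
print(cur()[2]['wrist_force'],cur()[2]['clock'])
```

```text
[ 0.6344 -0.1235 -0.429 ] 33.3
```

View pics/m15.png

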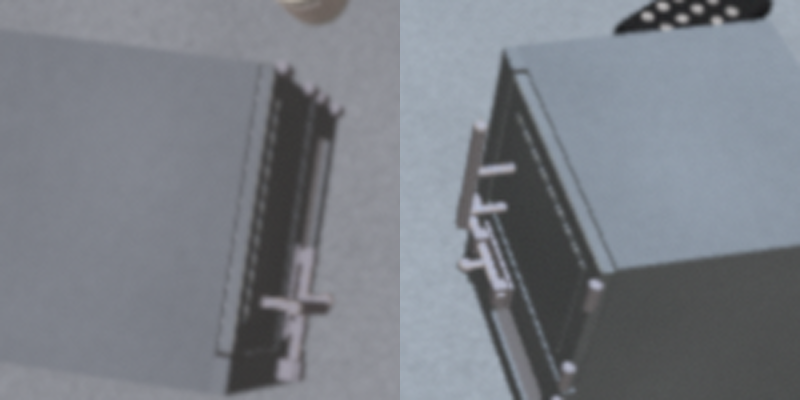

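View pics/d15.png

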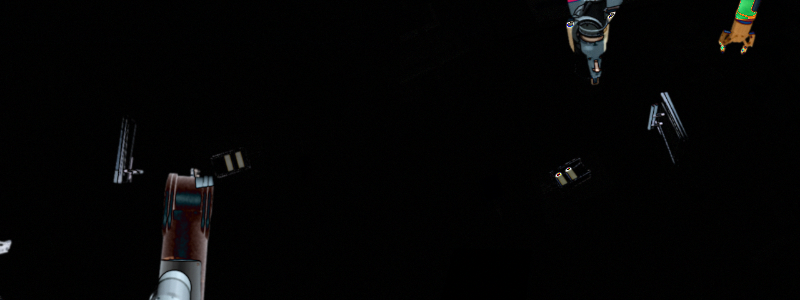

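```bash
python3 -c "
from workcell import env
print(env.hand_in())"
```

```text
the job is handed in; nothing more can be done
None
```

I carried out the whole job in the order asked and handed it in at 33.3 s. I could not see the two cores in the compartment, so their landing there is inferred, not observed.

**What I did:** I swung the top leaf open to about 1.74 rad by its pull. I lifted the pan by its handle, pressed its lip 60 mm through the flap and tipped it about 42°. Then I stood the pan back where it came from on the mat, swung the leaf shut, and pushed it again with closed fingers.

**Last checks:**
- **Pan:** It is seen empty and upright on the mat. Its measured weight fell from about 4.4 N loaded to about 2.2 N empty, which matches both cores having left.
- **Cores:** They went in through the mouth, and the flap closed again after I withdrew the pan.
- **Top leaf:** It is hard against its stop. Raising the push from about 5 N to 12 N moved it only 0.2 mm, and the seam looks even in both views.
- **Bystanders:** Comparing the first and last pictures, only the cores, the leaf and the arm differ. The bottom leaf and bolt look unchanged.
- **Contact:** The gripper is clear and touching nothing. The highest wrist force I read was about 28 N.

**One disagreement, corrected:** I first assumed the mouth was centred on the cabinet, but the pictures showed it about 13 mm towards the hinge side. I shifted the pan to match before inserting it.

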